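Set up the beam-target dock

ROBOT

A 7-joint arm with a two-finger parallel gripper is mounted at the origin on a cart in front of the work surface, level with it; the furniture and walls round the work are solid. World frame = base frame: x ahead of the robot, y to its left, z up, the work surface at z = 0. Lengths are in m, angles in degrees, forces in N, time in s.
With the tool pointing down it reaches from about 0.425 to 0.875 m from the base axis. Payload 4.7 kg.
Tool frame: the origin (TCP) lies midway between the tips of the shut fingers; the grasp point (between the pads) lies 19 mm behind it (env.grip_depth is the distance from the TCP to the grasp point, in m); z points along the fingers, y is the line along which they close (so a half turn about z gives the same grasp; the last joint's range is limited). The gripper opens to 87 mm and grips with 3 to 60 N. Pads are 19 mm wide; open, the fingers measure 117 mm over their backs; the gripper's body (75 mm by 190 mm) begins 51 mm behind the grasp point.
Start: joints at [-75.338, 18.392, -4.016, 83.108, 1.295, 78.541, -3.26], TCP at [0.156, 0.631, 0.223] pointing down, gripper open.
Joint ranges: [-163.93, 163.93], [-17.29, 119.83], [-79.2, 71.16], [3.27, 140.29], [-89.18, 269.18], [5.43, 117.66], [-154.24, 154.24]. Speed limits (degrees/s): [147.25, 147.25, 180, 180, 180, 180, 180].

INTERFACE

Orientations are given as [roll, pitch, yaw] about the fixed x, y, z axes, in that order (R = Rz(yaw) Ry(pitch) Rx(roll)).
In Python, from cell import get_obs, optics, env, nets gives the robot as it stands.
- The arm moves only by the shell command python3 -m creep 'ROWS' [FORCE]. ROWS is JSON, a list of rows, each an object of numbers: "wx", "wy", "wz": the turn, a rotation vector about the tool's x, y, z in degrees; "tx", "ty", "tz": the shift along the tool's x, y, z in mm; "gripper": the opening, from -1 (shut) to 1 (fully open). A call has 1 to 5 rows; each row is the pose to reach, as a shift and turn from the pose commanded when the call began, along the tool's axes at that moment; what a row does not reach only later rows make up. A row lasts 1/12 s, in which the tool goes at most 41.7 mm and 7.16 degrees, less where a joint would pass 70% of its speed; a pose out of reach is approached as far as the arm can. A call with a gripper value outside its range is refused whole. The fingers move at their own pace and stop on an object; FORCE is the grip in N (left out, the last holds). Time passes only in rows, so rows that repeat a pose let the fingers close. It gives the time, the measured TCP pose, the force, the opening and the grip force at its end, in the units of the state.
- get_obs(): the state, without advancing time (a new reading comes with each control period).
- optics.read_camera(name): name is "scene" or "top" or "wrist"; returns (picture, depth): 420x560x3 uint8, red, green, blue; 420x560 float32, m along the optical axis (not along the pixel's ray), 0 where there is no reading.
- optics.camera_info(name): a dict with "fovy" (degrees; the focal length in pixels is half the picture's height over the tangent of half this angle, whatever the lens; pixels are square), "cx", "cy" (the principal point, pixels), "R" (3x3) and "t" (3): a world point X has camera coordinates R X + t; the wrist camera has in their place "tool_from_camera" (4x4, takes a point from camera to tool coordinates, whose origin is the TCP and whose axes are the flange's). Camera axes: x right, y down, z forward; pixel columns grow to the right and rows downward; lengths in m; the calibration is good to about 2 mm. A picture is of the moment at which its call begins: read the wrist's pose just before it. camera_info takes no time and is no camera call.
- env.sign_off(): hands the job in; it is judged then, once.
Trained networks look in the newest picture that a camera, given by its name, has taken for a name from the list of things; names that differ only in an ending like _2 or _b are one class to them, and where a whole thing is asked for, a point or a joint stands for the part that bears it (a point fixed in the world has none). Each returns a list of dicts, best first, with "confidence" (0 to 1); they miss things now and then, are a little off and sometimes report something else, mostly with a low value. They report only what shows in the picture. A call takes as long as a camera call.
- nets.look_for(query, camera): "point" ([x, y, z] in m, in world coordinates, good to about 4 mm: the middle of the surface that is visible of it).
- nets.place_of(query, camera): "point" ([x, y, z] in m, in world coordinates, good to about 4 mm: a listed point, or the origin of a listed thing).
The state is a dict: "time_s": time; "qpos": joint angles; "joint_velocities": joint speeds; "effort": joint torques, N m; "tool_pos": TCP position; "tool_rot": TCP orientation; "force": force on the tool from outside, world axes, zero at the start; "wrist_torque": the same for the moment, N m; "grip_width": finger opening in m; "grasp_force": force on a finger pad.
Only numpy, scipy, OpenCV 4.12 (cv2) and the standard library are available. Lean on these libraries where they do the work, as an engineer would, in place of code of your own. Each camera call takes 0.05 s, during which the arm holds its last target. There are 200 camera calls.

TASK

Get the target dock ready for a beam check: raise its folded-down screen until it leans back a little past upright, about 105 degrees from folded flat, and leave it standing there; then stand every target post that is on the bench in the dock, foot down and tail towards the robot, one to a nest, each pushed fully home against both of its blue guide rails. The posts are lying on the worktop: pick each up by its two brass thumb screws, slacken the fingers so that it swings down to hang by them, grip again and then set it on the dock. Do not knock over or shove the other things about.

Things in the scene. Friction and masses are not known exactly. Their poses are not given: they have to be found in the camera images.
- dock: target dock fixed on the worktop, robot's left: aluminium plate 190 (x) x 280 (y) x 10 mm. Origin: centre of its underside; +x away from the robot, y along it, z up. Three V nests side by side, 88 mm apart in y, each of two blue rails (8 mm thick, tops 32 mm above worktop), 25 degrees either side of x, open to -x. A folded screen covers them at first
- nest1 (a point): left nest (largest y): point on the plate's top (10 mm above the worktop) where the centre of a foot stands when it touches both rails; axes as the dock's. The rails run from 19 mm beyond it in x to the mouth 40 mm before it (mouth 88 mm wide); before the mouth the plate is flat and clear to its front edge, 117 mm before this point
- nest2 (a point): middle nest, likewise; 22 mm in +x of the dock's centre
- nest3 (a point): right nest, likewise
- screen (a joint): screen angle, rad: 0 = folded flat over the nests, grows as it is raised, 1.57 upright, 1.83 = the wanted 105 degrees, leaning away from the robot; travel to 2.5. Stiff hinge (friction 0.28 N m, 2 N at the handle): stays where it is left. Grey and white panel 228 mm wide, 6 mm thick, free edge 125 mm from the hinge
- screen_handle (a point): middle of the screen's handle: round steel bar, 10 mm thick, 110 mm long, parallel to the dock's y, carried on two arms 41 mm beyond the panel's free edge, 166 mm from the hinge axis; can be pinched across from above at every angle and turns between the fingers
- screen_hinge (a point): middle of the screen's hinge axis (along the dock's y); 87 mm in +x of the dock's centre, 50 mm above the worktop
- red_knobs (a point): red target post (may be absent): centre of its black head (36 x 24 x 34 mm, red spots), half-way between its two brass thumb screws (9 mm thick, 38 mm over their flat ends, along y): grip here. z: from foot to head. Foot's underside 97 mm along -z. Lies on the worktop, right, screws level 19 mm up. Held with 45 N it about keeps its angle; at 7 to 14 N it swings down; below 5 N it may drop
- red_foot (a point): centre of the underside of the red post's round steel foot (46 mm across, 24 mm thick); z points to the head. A light grey tail bar (16 mm wide, 12 mm high) runs along -y from the foot; it stays between the rails. A flange 46 (x) x 60 (y) mm lies over the foot, its top 31 mm up. Stem 16 mm; 114 mm tall, 0.15 to 0.29 kg, mostly in the foot (centre of mass 30 mm up)
- red_post: the red post itself; same point and axes as red_foot
- green_knobs (a point): green target post (may be absent): centre of its black head (36 x 24 x 34 mm, green spots), half-way between its two brass thumb screws (9 mm thick, 38 mm over their flat ends, along y): grip here. z: from foot to head. Foot's underside 97 mm along -z. Lies on the worktop, right, screws level 19 mm up. Held with 45 N it about keeps its angle; at 7 to 14 N it swings down; below 5 N it may drop
- green_foot (a point): centre of the underside of the green post's round steel foot (46 mm across, 24 mm thick); z points to the head. A light grey tail bar (16 mm wide, 12 mm high) runs along -y from the foot; it stays between the rails. A flange 46 (x) x 60 (y) mm lies over the foot, its top 31 mm up. Stem 16 mm; 114 mm tall, 0.15 to 0.29 kg, mostly in the foot (centre of mass 30 mm up)
- green_post: the green post itself; same point and axes as green_foot
- yellow_knobs (a point): yellow target post (may be absent): centre of its black head (36 x 24 x 34 mm, yellow spots), half-way between its two brass thumb screws (9 mm thick, 38 mm over their flat ends, along y): grip here. z: from foot to head. Foot's underside 97 mm along -z. Lies on the worktop, right, screws level 19 mm up. Held with 45 N it about keeps its angle; at 7 to 14 N it swings down; below 5 N it may drop
- yellow_foot (a point): centre of the underside of the yellow post's round steel foot (46 mm across, 24 mm thick); z points to the head. A light grey tail bar (16 mm wide, 12 mm high) runs along -y from the foot; it stays between the rails. A flange 46 (x) x 60 (y) mm lies over the foot, its top 31 mm up. Stem 16 mm; 114 mm tall, 0.15 to 0.29 kg, mostly in the foot (centre of mass 30 mm up)
- yellow_post: the yellow post itself; same point and axes as yellow_foot
- tape_roll: roll of whitish tape, 59 mm across, 18 mm high, lying flat; a bystander; origin at the centre of its underside
- blower_bulb: black rubber blower bulb, 52 mm wide, 90 mm tall, standing; a bystander; origin at the centre of its underside
- swab_box: small blue-topped box of swabs 90 x 45 x 22 mm; a bystander; origin at the centre of its underside
- window_cap: round black cap with a light top, 61 mm across, 13 mm high; a bystander; origin at the centre of its underside
- kf_ring: metal centring ring 41 mm across, 14 mm high; a bystander; origin at the centre of its underside
- red_tail (a point): end of the red post's tail bar, 70 mm from the foot's centre and half-way up the bar; pushed here, low down, the standing post slides without tipping. Axes as red_foot
- green_tail (a point): end of the green post's tail bar, 70 mm from the foot's centre and half-way up the bar; pushed here, low down, the standing post slides without tipping. Axes as green_foot
- yellow_tail (a point): end of the yellow post's tail bar, 70 mm from the foot's centre and half-way up the bar; pushed here, low down, the standing post slides without tipping. Axes as yellow_foot

How it is judged:
By the outcome, as a careful person would: the job done as asked, in the order asked, and still so for the second after the job is handed in, with the robot touching nothing.
Of red_post, green_post, yellow_post only 2 to 3 are there at a start; the rules pass over those that are not, and their reading is None.
At some moment in a run one of red_post, green_post, yellow_post may be knocked a few centimetres aside while the robot is not near it.
Once in a run the grip may slacken for a moment while it holds something.
It also fails if it takes over 210 s, if anything falls off the work surface, if the arm or the gripper's body presses on something with over 40 N, if the wrist force passes 120 N, or if a joint passes its speed limit or range.

## Working session

There is one attempt and no reset: what is moved stays moved. The work goes in short steps, Python scripts to look and compute and a shell command to move; the robot and the scene stay as the last step left them, time stands still between calls to the robot, and variables do not carry over. Pictures are saved under pics/ and viewed, at most 14 in all, crops included, and the job is handed in when it is done.

```bash
ls -la; mkdir -p pics; python3 - <<'E'
from cell import get_obs, optics, env, nets
import cv2
print(get_obs()); print(env.grip_depth)
for c in ("scene","top"):
    p,d=optics.read_camera(c); cv2.imwrite(f"pics/{c}0.png",p[:,:,::-1]); print(c,optics.camera_info(c))
print(optics.camera_info("wrist"))
for c in ("top","scene"):
  for n in ["dock","nest2","screen_handle","screen_hinge","red_knobs","red_foot","green_knobs","green_foot","yellow_knobs","yellow_foot","tape_roll","blower_bulb","swab_box","window_cap","kf_ring"]:
    r=nets.place_of(n,c)
    print(c,n,[(x["point"],round(x["confidence"],2)) for x in r[:2]])
E
```

```text
total 12
drwxr-xr-x  3 agent agent 4096 Dec  1 18:17 .
drwxr-xr-x 23 root  root  4096 Dec  1 18:17 ..
drwxr-xr-x  2 agent agent 4096 Dec  1 18:17 pics
{'time_s': 0.0, 'qpos': array([-75.3370941 ,  18.43853605,  -4.01418761,  83.17532747,
         1.29519076,  78.53912574,  -3.2610826 ]), 'joint_velocities': array([-0.0003706 ,  0.08123   , -0.0455853 ,  0.02609729, -0.01572609,
       -0.04418801,  0.07203936]), 'effort': array([-4.92460174e-06, -4.91273725e+01, -4.03602831e-01, -3.12526309e+01,
       -6.39149174e-02,  4.36471682e-02,  1.60568616e-04]), 'tool_pos': array([0.15558666, 0.63054128, 0.22146352]), 'tool_rot': array([-1.79892257e+02,  6.31209567e-03,  1.66144539e+02]), 'force': array([ 0.27471115,  1.11946586, -0.11137689]), 'wrist_torque': array([-0.00792542,  0.02736626,  0.02461746]), 'grasp_force': 0.0, 'grip_width': 0.08672251178365159}
0.0187
scene {'fovy': 48.30371487600607, 'cx': 283.90224730019185, 'cy': 206.67884141702146, 'R': array([[ 0.7298076 , -0.68336096,  0.01996688],
       [-0.45739486, -0.50977303, -0.72864354],
       [ 0.50810512,  0.52263684, -0.684
[... 2037 characters left out ...]
 [([0.5166, -0.2583, 0.0266], 0.78)]
scene red_foot [([0.5211, -0.3568, 0.0267], 0.9)]
scene green_knobs [([0.422, -0.2589, 0.0225], 0.63), ([0.3382, -0.3392, 0.0246], 0.56)]
scene green_foot [([0.4077, -0.3559, 0.0217], 0.68), ([0.5248, 0.2366, -0.0035], 0.48)]
scene yellow_knobs [([0.4503, -0.3528, 0.0253], 0.71), ([0.6203, -0.2736, 0.0248], 0.67)]
scene yellow_foot [([0.6243, -0.3706, 0.0234], 0.88)]
scene tape_roll [([0.6327, -0.4732, -0.0003], 0.7)]
scene blower_bulb [([0.5059, -0.4838, -0.0034], 0.79)]
scene swab_box [([0.4196, -0.4877, 0.0006], 0.81)]
scene window_cap [([0.3908, 0.0275, -0.0033], 0.58), ([0.507, -0.4815, -0.003], 0.58)]
scene kf_ring [([0.5043, 0.0099, 0.0008], 0.47)]
```

View pics/scene0.png

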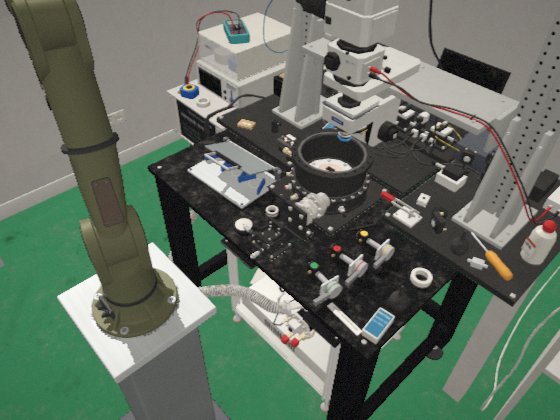

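View pics/top0.png

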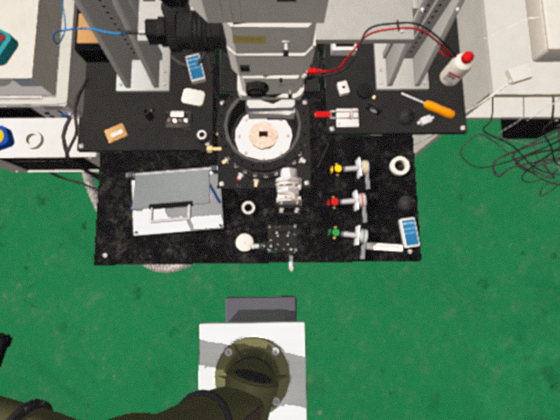

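The scene shows the dock at left, with the screen folded (scene pixel 230,170). Three posts lie at right with their heads at (313,266), (337,249) and (363,234). The chamber and flange sit between them. Next I'll zoom in and check the depth.

```bash
cat > h.py <<'E'
import numpy as np, cv2
from scipy.spatial.transform import Rotation as Ro
from cell import get_obs, optics, env, nets
def cloud(c):
    o=get_obs(); p,d=optics.read_camera(c); i=optics.camera_info(c)
    f=p.shape[0]/2/np.tan(np.radians(i["fovy"]/2)); v,u=np.mgrid[:p.shape[0],:p.shape[1]]
    P=np.dstack([(u-i["cx"])/f*d,(v-i["cy"])/f*d,d])
    if c=="wrist":
        T=i["tool_from_camera"]; R=Ro.from_euler("xyz",o["tool_rot"],degrees=True).as_matrix()
        W=(P@T[:3,:3].T+T[:3,3])@R.T+o["tool_pos"]
    else: W=(P-i["t"])@i["R"]
    W[d==0]=np.nan
    return p,W
def go(x,y,z,yaw):
    "shift/turn in tool axes from here to tool-down pose"
    o=get_obs(); R=Ro.from_euler("xyz",o["tool_rot"],degrees=True); T=Ro.from_euler("xyz",[180,0,yaw],degrees=True)
    t=R.inv().apply(np.array([x,y,z])-o["tool_pos"])*1000; w=(R.inv()*T).as_rotvec(degrees=True)
    print("t",t.round(1),"w",w.round(2))
def st():
    o=get_obs(); print(round(o["time_s"],2),o["tool_pos"].round(4),o["tool_rot"].round(2),"F",o["force"].round(1),"w",round(o["grip_width"],4),"g",round(o["grasp_force"],1))
E
python3 - <<'E'
from h import *
p,W=cloud("top")
a=cv2.resize(p[140:265,310:435],(600,600)[:2],interpolation=cv2.INTER_CUBIC)[:,:,::-1]
cv2.imwrite("pics/posts.png",a)
b=cv2.resize(p[150:250,100:240],(798,570),interpolation=cv2.INTER_CUBIC)[:,:,::-1]
cv2.imwrite("pics/dock.png",b)
# columns through the screen
for u in (165,200):
    print(u,[tuple(W[v,u].round(3)) for v in range(156,240,4)])
for v in (210,220): print(v,[tuple(W[v,u].round(3)) for u in range(130,225,6)])
# obstacles: max height in cells
m=np.isfinite(W[...,2])
for X in np.arange(.35,.95,.05):
    print(round(X,2),[ (round(float(np.nanmax(W[...,2][s])),2) if (s:=m&(abs(W[...,0]-X-.025)<.025)&(abs(W[...,1]-Y-.025)<.025)).any() else None) for Y in np.arange(-.6,.6,.05)])
E
```

```text
165 [(np.float64(0.675), np.float64(0.278), np.float64(-0.002)), (np.float64(0.661), np.float64(0.277), np.float64(0.001)), (np.float64(0.648), np.float64(0.277), np.float64(-0.0)), (np.float64(0.635), np.float64(0.276), np.float64(0.0)), (np.float64(0.608), np.float64(0.261), np.float64(0.057)), (np.float64(0.596), np.float64(0.261), np.float64(0.054)), (np.float64(0.583), np.float64(0.26), np.float64(0.057)), (np.float64(0.568), np.float64(0.256), np.float64(0.068)), (np.float64(0.555), np.float64(0.256), np.float64(0.069)), (np.float64(0.541), np.float64(0.253), np.float64(0.079)), (np.float64(0.529), np.float64(0.252), np.float64(0.079)), (np.float64(0.515), np.float64(0.249), np.float64(0.088)), (np.float64(0.503), np.float64(0.248), np.float64(0.091)), (np.float64(0.491), np.float64(0.248), np.float64(0.091)), (np.float64(0.491), np.float64(0.27), np.float64(0.006)), (np.float64(0.477), np.float64(0.268), np.float64(0.015)), (np.float64(0.453), np.float64(0.242), np.float64(0.11)), (np.float64(0.453), np.float64(0.268), np.float64(0.011)), (np.float64(0.441), np.float64(0.269),
[... 4345 characters left out ...]
2, 0.03, 0.48, 0.5, 0.63, 0.36, 0.43, 0.63, 0.72, 0.63, 0.61, 0.59, 0.57, 0.03, 0.04, 0.04, 0.04, 0.06, 0.05]
0.75 [0.05, 0.08, 0.11, 0.07, 0.06, 0.06, 0.43, 0.45, 0.17, 0.18, 0.09, 0.09, 0.18, 0.62, 0.62, 0.61, 0.05, 0.57, 0.54, 0.5, 0.04, 0.03, 0.09, 0.11]
0.8 [0.05, 0.06, 0.06, 0.38, 0.38, 0.38, 0.41, 0.38, 0.38, None, None, None, 0.17, 0.17, 0.03, 0.04, 0.38, 0.07, 0.08, 0.5, 0.45, 0.03, 0.13, 0.25]
0.85 [0.28, 0.32, 0.36, 0.39, 0.39, 0.39, 0.39, 0.38, 0.38, None, None, None, 0.01, 0.02, 0.04, 0.04, 0.38, 0.1, 0.1, 0.12, 0.38, 0.36, 0.13, 0.25]
0.9 [0.2, 0.34, 0.34, 0.38, 0.38, 0.38, 0.38, 0.38, 0.38, None, None, None, 0.02, 0.02, 0.4, 0.4, 0.41, 0.41, 0.39, 0.39, 0.38, 0.28, 0.13, 0.25]
```

View pics/posts.png

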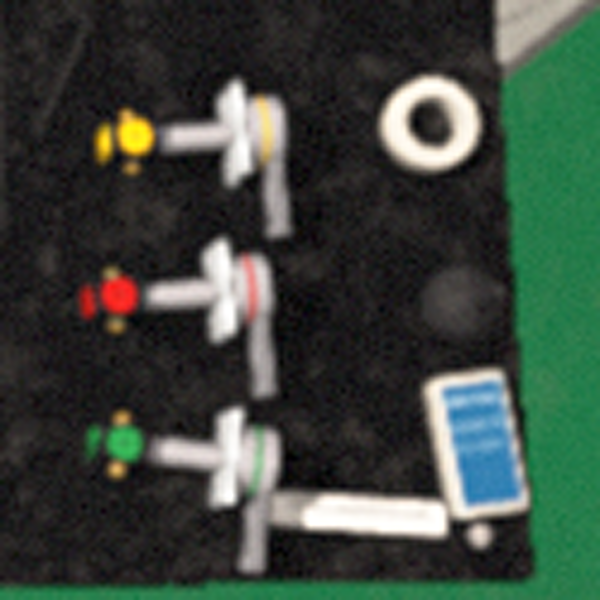

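View pics/dock.png

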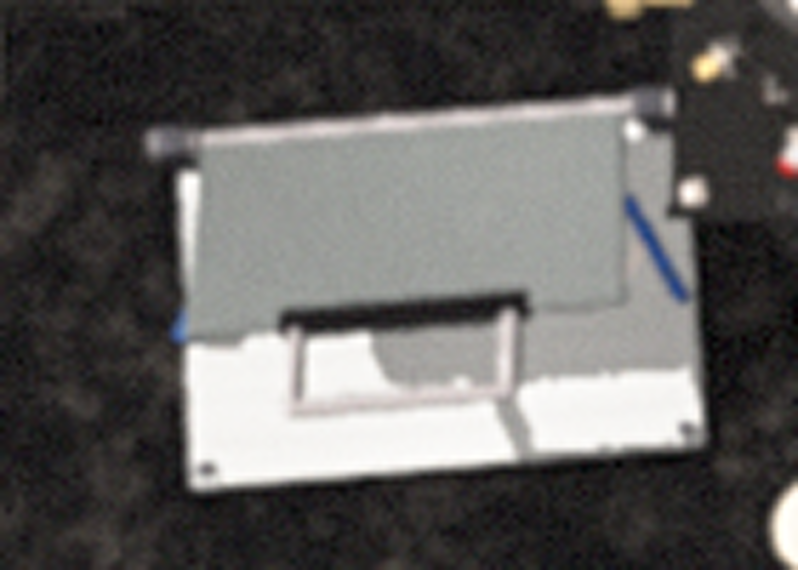

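The posts crop shows the heads on the left, with the spots at (135,135), (120,295) and (125,443). The tails point towards the robot and the screws are level along x. The dock crop shows the panel already partly raised (about 18°). Its handle bar runs from (295,410) to (510,390), so the dock is turned by about 4–5°. I'll fit these lines numerically.

```bash
python3 - <<'E'
from h import *
Ws=[cloud("top")[1] for _ in range(4)]; W=np.nanmedian(Ws,0); Q=W.reshape(-1,3)
def fit(s,n):
    A=Q[s]; c=A.mean(0); d=np.linalg.svd(A-c,full_matrices=False)[2][0]; print(n,len(A),c.round(4),"yaw(of -x)",np.degrees(np.arctan(-d[0]/d[1])).round(2), A.min(0).round(3),A.max(0).round(3))
x,y,z=Q.T
fit((z>.095)&(x<.474)&(x>.43)&(y>.15)&(y<.32),"handle")
s=(z>.045)&(z<.1)&(x>.49)&(x<.6)&(y>.14)&(y<.34); A=np.c_[Q[s][:,:2],np.ones(s.sum())]; k=np.linalg.lstsq(A,z[s],rcond=None)[0]; print("panel plane",k, "tilt",np.degrees(np.arctan(np.hypot(*k[:2]))),"yaw",np.degrees(np.arctan2(k[1],k[0])))
s=(z>.004)&(z<.016)&(x>.36)&(x<.7)&(y>.06)&(y<.42)
pts=Q[s][:,:2].astype(np.float32); r=cv2.minAreaRect(pts); print("plate rect",r)
s=(z>.07)&(z<.3)&(y<-.1)&(y>-.4)&(x>.4)&(x<.7)
for X in np.arange(.4,.7,.03):
    t=s&(abs(x-X-.015)<.015)
    if t.any(): i=np.flatnonzero(t)[np.argsort(y[t])[:3]]; print(round(X,2),Q[i].round(3).tolist())
go(.451,.23,.22,86)
E
```

```text
handle 185 [0.456  0.2304 0.1064] yaw(of -x) 2.38 [0.445 0.169 0.098] [0.474 0.289 0.111]
panel plane [-0.34936697 -0.02607976  0.27174741] tilt 19.307349139645716 yaw -175.7308667261208
plate rect ((0.5656554698944092, 0.23284415900707245), (0.2748963534832001, 0.35392624139785767), 4.191309928894043)
0.4 [[0.425, -0.124, 0.087], [0.422, -0.124, 0.087], [0.419, -0.124, 0.088]]
0.46 [[0.485, -0.151, 0.104], [0.489, -0.15, 0.115], [0.486, -0.15, 0.116]]
0.49 [[0.506, -0.153, 0.079], [0.509, -0.153, 0.083], [0.511, -0.153, 0.085]]
0.52 [[0.547, -0.15, 0.092], [0.549, -0.15, 0.096], [0.546, -0.147, 0.092]]
0.55 [[0.572, -0.154, 0.088], [0.566, -0.154, 0.088], [0.574, -0.154, 0.091]]
0.58 [[0.602, -0.139, 0.089], [0.605, -0.139, 0.091], [0.599, -0.139, 0.09]]
0.61 [[0.64, -0.15, 0.169], [0.638, -0.148, 0.155], [0.637, -0.147, 0.17]]
0.64 [[0.67, -0.165, 0.167], [0.67, -0.163, 0.071], [0.666, -0.162, 0.168]]
0.67 [[0.697, -0.171, 0.166], [0.699, -0.171, 0.168], [0.693, -0.171, 0.168]]
t [-382.8 -318.7    2.6] w [ 1.000e-02 -0.000e+00  8.015e+01]
```

```bash
P='python3 -m creep'
python3 -m creep '[{"tx":-32,"ty":-26,"gripper":1},{"tx":-64,"ty":-53,"gripper":1},{"tx":-96,"ty":-79,"gripper":1},{"tx":-128,"ty":-106,"gripper":1},{"tx":-160,"ty":-133,"gripper":1}]'
python3 -m creep '[{"tx":-32,"ty":-26,"gripper":1},{"tx":-64,"ty":-53,"gripper":1},{"tx":-96,"ty":-79,"gripper":1},{"tx":-128,"ty":-106,"gripper":1},{"tx":-160,"ty":-133,"gripper":1}]'
python3 -m creep '[{"tx":-32,"ty":-26,"wz":7,"gripper":1},{"tx":-63,"ty":-53,"wz":14,"gripper":1},{"tx":-63,"ty":-53,"wz":21,"gripper":1},{"tx":-63,"ty":-53,"wz":28,"gripper":1},{"tx":-63,"ty":-53,"wz":35,"gripper":1}]'
python3 -m creep '[{"wz":7,"gripper":0.2},{"wz":14,"gripper":0.2},{"wz":21,"gripper":0.2},{"wz":28,"gripper":0.2},{"wz":35,"gripper":0.2}]'
python3 -m creep '[{"wz":7,"gripper":0.2},{"wz":10,"gripper":0.2},{"wz":10,"gripper":0.2},{"wz":10,"gripper":0.2}]'
python3 - <<'E'
from h import *
st(); print(get_obs()["qpos"].round(1))
for c in ("wrist","top","scene"):
  for n in ["screen_handle","screen_hinge","dock"]:
    if c=="wrist": optics.read_camera(c)
    print(c,n,[(x["point"],round(x["confidence"],2)) for x in nets.place_of(n,c)[:2]])
p,W=cloud("wrist"); cv2.imwrite("pics/w1.png",p[:,:,::-1]); Q=W.reshape(-1,3); x,y,z=Q.T
s=(z>.09)&(z<.12)&(x<.475)&(x>.43)&(y>.13)&(y<.33)
A=Q[s]; print(len(A),A.min(0),A.max(0))
for Y in np.arange(.17,.3,.015):
    t=s&(abs(y-Y)<.004); print(round(Y,3),t.sum(), (Q[t][:,0].mean().round(4),Q[t][:,0].min().round(4),Q[t][:,0].max().round(4),Q[t][:,2].max().round(4)) if t.any() else 0)
E
```

```text
1.85 [0.1557 0.6311 0.2226] [179.99   0.   166.15] F [-0.   0.6 -0. ] w 0.0869 g 0.0
[-75.3  18.4  -4.   83.1   1.3  78.5  -3.3]
wrist screen_handle []
wrist screen_hinge []
wrist dock []
top screen_handle [([0.4027, -0.3543, 0.0225], 0.71), ([0.4542, 0.2336, 0.1021], 0.63)]
top screen_hinge [([0.6093, 0.2391, 0.052], 0.92)]
top dock [([0.5209, 0.2319, 0.0024], 0.83), ([0.425, -0.2557, 0.0209], 0.36)]
scene screen_handle [([0.4533, 0.2277, 0.1032], 0.88)]
scene screen_hinge [([0.6125, 0.2465, 0.0474], 0.79)]
scene dock [([0.5265, 0.2361, -0.0011], 0.86)]validation failed for argument at $[0]...
validation failed for argument at $[0]...
validation failed for argument at $[0]...
validation failed for argument at $[0]...
validation failed for argument at $[0]...
Traceback (most recent call last):
ValueError: zero-size array to reduction operation minimum which has no identity
```

```bash
python3 -m creep '[{"wx":0,"wy":0,"wz":0,"tx":-32,"ty":-26,"tz":0,"gripper":1},{"wx":0,"wy":0,"wz":0,"tx":-64,"ty":-53,"tz":0,"gripper":1},{"wx":0,"wy":0,"wz":0,"tx":-96,"ty":-79,"tz":0,"gripper":1},{"wx":0,"wy":0,"wz":0,"tx":-128,"ty":-106,"tz":0,"gripper":1},{"wx":0,"wy":0,"wz":0,"tx":-160,"ty":-133,"tz":0,"gripper":1}]'; python3 -m creep --help | head -30
```

```text
time_s: 2.92
tool_pos: [0.2798, 0.4623, 0.2227]
tool_rot: [180.0, 0.0, 166.2]
force: [0.2, 0.3, 0.6]
grip_width: 0.0871
grasp_force: 0.0invalid input: not JSON, or not a number
```

```bash

python3 -m creep '[{"wx":0,"wy":0,"wz":0,"tx":-160,"ty":-133,"tz":0,"gripper":1},{"wx":0,"wy":0,"wz":0,"tx":-160,"ty":-133,"tz":0,"gripper":1},{"wx":0,"wy":0,"wz":0,"tx":-160,"ty":-133,"tz":0,"gripper":1},{"wx":0,"wy":0,"wz":0,"tx":-160,"ty":-133,"tz":0,"gripper":1},{"wx":0,"wy":0,"wz":0,"tx":-160,"ty":-133,"tz":0,"gripper":1}]'
python3 -m creep '[{"wx":0,"wy":0,"wz":35,"tx":-63,"ty":-53,"tz":0,"gripper":0.2},{"wx":0,"wy":0,"wz":35,"tx":-63,"ty":-53,"tz":0,"gripper":0.2},{"wx":0,"wy":0,"wz":35,"tx":-63,"ty":-53,"tz":0,"gripper":0.2},{"wx":0,"wy":0,"wz":35,"tx":-63,"ty":-53,"tz":0,"gripper":0.2},{"wx":0,"wy":0,"wz":35,"tx":-63,"ty":-53,"tz":0,"gripper":0.2}]'
python3 -m creep '[{"wx":0,"wy":0,"wz":35,"tx":0,"ty":0,"tz":0,"gripper":0.2},{"wx":0,"wy":0,"wz":35,"tx":0,"ty":0,"tz":0,"gripper":0.2},{"wx":0,"wy":0,"wz":35,"tx":0,"ty":0,"tz":0,"gripper":0.2},{"wx":0,"wy":0,"wz":35,"tx":0,"ty":0,"tz":0,"gripper":0.2},{"wx":0,"wy":0,"wz":35,"tx":0,"ty":0,"tz":0,"gripper":0.2}]'
python3 -m creep '[{"wx":0,"wy":0,"wz":10,"tx":0,"ty":0,"tz":0,"gripper":0.2},{"wx":0,"wy":0,"wz":10,"tx":0,"ty":0,"tz":0,"gripper":0.2},{"wx":0,"wy":0,"wz":10,"tx":0,"ty":0,"tz":0,"gripper":0.2}]'
python3 - <<'E'
from h import *
st(); print(get_obs()["qpos"].round(1))
p,W=cloud("wrist"); cv2.imwrite("pics/w1.png",p[:,:,::-1]); Q=W.reshape(-1,3); x,y,z=Q.T
for n in ["screen_handle","screen_hinge","dock"]:
    print(n,[(x_["point"],round(x_["confidence"],2)) for x_ in nets.place_of(n,"wrist")[:2]])
s=(z>.09)&(z<.12)&(x<.475)&(x>.43)&(y>.13)&(y<.33)
A=Q[s]; print(len(A))
for Y in np.arange(.17,.3,.015):
    t=s&(abs(y-Y)<.004); print(round(Y,3),t.sum(), (Q[t][:,0].mean().round(4),Q[t][:,0].min().round(4),Q[t][:,0].max().round(4),Q[t][:,2].max().round(4)) if t.any() else 0)
E
```

```text
time_s: 3.33
tool_pos: [0.4034, 0.2947, 0.223]
tool_rot: [179.9, 0.0, 166.1]
force: [0.9, 0.2, -0.2]
grip_width: 0.0871
grasp_force: 0.0
time_s: 3.75
tool_pos: [0.4515, 0.2291, 0.2228]
tool_rot: [180.0, -0.0, 130.7]
force: [0.4, 0.7, -0.6]
grip_width: 0.0616
grasp_force: 0.0
time_s: 4.17
tool_pos: [0.4509, 0.23, 0.2227]
tool_rot: [180.0, -0.0, 95.8]
force: [0.6, 0.1, -0.3]
grip_width: 0.0522
grasp_force: 0.0
time_s: 4.42
tool_pos: [0.4509, 0.23, 0.2227]
tool_rot: [180.0, -0.0, 86.1]
force: [0.4, -0.4, 0.4]
grip_width: 0.0522
grasp_force: 0.0
4.42 [0.4509 0.23   0.2227] [ 1.7998e+02 -2.0000e-02  8.6080e+01] F [ 0.4 -0.4  0.4] w 0.0522 g 0.0
[-4.710e+01  4.000e-01  1.730e+01  1.038e+02 -1.000e-01  7.580e+01
 -3.370e+01]
screen_handle [([0.4603, 0.2302, 0.1032], 0.67)]
screen_hinge []
dock [([0.5195, 0.2362, 0.0016], 0.57)]
2005
0.17 0 0
0.185 99 (np.float64(0.4575), np.float64(0.4522), np.float64(0.4623), np.float64(0.1092))
0.2 109 (np.float64(0.4564), np.float64(0.4513), np.float64(0.4614), np.float64(0.1096))
0.215 103 (np.float64(0.4552), np.float64(0.4504), np.float64(0.4599), np.float64(0.1095))
0.23 112 (np.float64(0.454), np.float64(0.449), np.float64(0.459), np.float64(0.1098))
0.245 120 (np.float64(0.4529), np.float64(0.4478), np.float64(0.4581), np.float64(0.1104))
0.26 124 (np.float64(0.4519), np.float64(0.447), np.float64(0.4568), np.float64(0.1096))
0.275 128 (np.float64(0.4508), np.float64(0.4457), np.float64(0.4559), np.float64(0.1096))
0.29 179 (np.float64(0.4618), np.float64(0.4458), np.float64(0.4749), np.float64(0.1082))
```

View pics/w1.png

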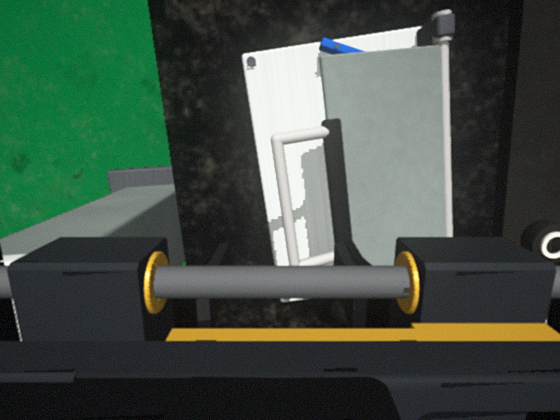

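The wrist view shows the handle bar running from (278,135) to (295,265), with the panel to its right. The handle is at x 0.454, y 0.230, z 0.103, and the dock yaw is +4.3°. I'll align the tool and work out the arc.

```bash

python3 -m creep '[{"wx":0,"wy":0,"wz":-8.2,"tx":0,"ty":3,"tz":90,"gripper":0.2},{"wx":0,"wy":0,"wz":-8.2,"tx":0,"ty":3,"tz":90,"gripper":0.2},{"wx":0,"wy":0,"wz":-8.2,"tx":0,"ty":3,"tz":90,"gripper":0.2},{"wx":0,"wy":0,"wz":-8.2,"tx":0,"ty":3,"tz":90,"gripper":0.2}]'
python3 - <<'E'
from h import *
st(); go(.454,.23,.085,94.26)
th=np.radians(np.r_[18.8,np.arange(24,105,5),105]); x=-166*np.cos(th); z=166*np.sin(th)
for i in range(0,len(th)-1,5): print([(round(np.degrees(th[j])),round(x[j]-x[i],1),round(-(z[j]-z[i]),1)) for j in range(i+1,min(i+6,len(th)))])
E
```

```text
time_s: 4.95
tool_pos: [0.4518, 0.2285, 0.1301]
tool_rot: [-179.7, 0.2, 94.3]
force: [0.8, -0.6, -0.2]
grip_width: 0.0521
grasp_force: 0.0
4.95 [0.4518 0.2285 0.1301] [-179.68    0.19   94.32] F [ 0.8 -0.6 -0.2] w 0.0521 g 0.0
t [ 1.5  2.5 45.1] w [-0.32  0.19  0.05]
[(24, np.float64(5.5), np.float64(-14.0)), (29, np.float64(12.0), np.float64(-27.0)), (34, np.float64(19.5), np.float64(-39.3)), (39, np.float64(28.1), np.float64(-51.0)), (44, np.float64(37.7), np.float64(-61.8))]
[(49, np.float64(10.5), np.float64(-10.0)), (54, np.float64(21.8), np.float64(-19.0)), (59, np.float64(33.9), np.float64(-27.0)), (64, np.float64(46.6), np.float64(-33.9)), (69, np.float64(59.9), np.float64(-39.7))]
[(74, np.float64(13.7), np.float64(-4.6)), (79, np.float64(27.8), np.float64(-8.0)), (84, np.float64(42.1), np.float64(-10.1)), (89, np.float64(56.6), np.float64(-11.0)), (94, np.float64(71.1), np.float64(-10.6))]
[(99, np.float64(14.4), np.float64(1.6)), (104, np.float64(28.6), np.float64(4.5)), (105, np.float64(31.4), np.float64(5.3))]
```

```bash

python3 -m creep '[{"wx":0,"wy":0,"wz":0,"tx":1,"ty":2.5,"tz":23,"gripper":0.2},{"wx":0,"wy":0,"wz":0,"tx":1,"ty":2.5,"tz":45,"gripper":0.2},{"wx":0,"wy":0,"wz":0,"tx":1,"ty":2.5,"tz":45,"gripper":0.2}]'
python3 -m creep '[{"wx":0,"wy":0,"wz":0,"tx":0,"ty":0,"tz":0,"gripper":-1},{"wx":0,"wy":0,"wz":0,"tx":0,"ty":0,"tz":0,"gripper":-1},{"wx":0,"wy":0,"wz":0,"tx":0,"ty":0,"tz":0,"gripper":-1},{"wx":0,"wy":0,"wz":0,"tx":0,"ty":0,"tz":0,"gripper":-1},{"wx":0,"wy":0,"wz":0,"tx":0,"ty":0,"tz":0,"gripper":-1}]' 20
python3 -m creep '[{"wx":0,"wy":0,"wz":0,"tx":0,"ty":0,"tz":0,"gripper":-1},{"wx":0,"wy":0,"wz":0,"tx":0,"ty":0,"tz":0,"gripper":-1}]' 20
python3 -m creep '[{"wx":0,"wy":0,"wz":0,"tx":0,"ty":5.5,"tz":-14,"gripper":-1},{"wx":0,"wy":0,"wz":0,"tx":0,"ty":5.5,"tz":-14,"gripper":-1}]'
```

```text
time_s: 5.2
tool_pos: [0.4551, 0.2307, 0.0865]
tool_rot: [-179.8, 0.1, 94.3]
force: [0.0, -0.3, -0.2]
grip_width: 0.0524
grasp_force: 0.0
time_s: 5.62
tool_pos: [0.457, 0.2314, 0.0888]
tool_rot: [179.9, -0.1, 94.3]
force: [0.6, 0.6, -0.0]
grip_width: 0.027
grasp_force: 0.0
time_s: 5.78
tool_pos: [0.4552, 0.231, 0.0878]
tool_rot: [-179.9, -0.0, 94.3]
force: [-10.6, -0.3, 3.9]
grip_width: 0.0135
grasp_force: 4.4
time_s: 5.95
tool_pos: [0.4579, 0.2309, 0.1017]
tool_rot: [-179.5, 0.1, 94.4]
force: [-10.8, -1.6, 5.1]
grip_width: 0.0093
grasp_force: 20.0
```

```bash

python3 -m creep '[{"wx":0,"wy":0,"wz":0,"tx":0,"ty":6.5,"tz":-13,"gripper":-1},{"wx":0,"wy":0,"wz":0,"tx":0,"ty":14,"tz":-25.3,"gripper":-1},{"wx":0,"wy":0,"wz":0,"tx":0,"ty":22.6,"tz":-37,"gripper":-1},{"wx":0,"wy":0,"wz":0,"tx":0,"ty":32.2,"tz":-47.8,"gripper":-1},{"wx":0,"wy":0,"wz":0,"tx":0,"ty":32.2,"tz":-47.8,"gripper":-1}]'
python3 -m creep '[{"wx":0,"wy":0,"wz":0,"tx":0,"ty":10.5,"tz":-10,"gripper":-1},{"wx":0,"wy":0,"wz":0,"tx":0,"ty":21.8,"tz":-19,"gripper":-1},{"wx":0,"wy":0,"wz":0,"tx":0,"ty":33.9,"tz":-27,"gripper":-1},{"wx":0,"wy":0,"wz":0,"tx":0,"ty":46.6,"tz":-33.9,"gripper":-1},{"wx":0,"wy":0,"wz":0,"tx":0,"ty":59.9,"tz":-39.7,"gripper":-1}]'
python3 - <<'E'
from h import *
st(); o=get_obs()["tool_pos"]; h=np.array([.6107,.2416,.05]); d=h-(o+[0,0,.0187]); r=np.hypot(d[0],d[1]); print(np.degrees(np.arctan2(-d[2],r)),np.hypot(r,d[2]))
E
```

```text
time_s: 6.37
tool_pos: [0.4875, 0.2332, 0.151]
tool_rot: [-179.1, 0.1, 94.4]
force: [-22.0, -5.8, 21.2]
grip_width: 0.0094
grasp_force: 20.0
time_s: 6.78
tool_pos: [0.5516, 0.2381, 0.1939]
tool_rot: [-179.8, -0.1, 94.4]
force: [-11.1, -3.9, 21.3]
grip_width: 0.0092
grasp_force: 20.0
6.78 [0.5516 0.2381 0.1939] [-1.7976e+02 -7.0000e-02  9.4390e+01] F [-11.1  -3.9  21.3] w 0.0092 g 20.0
69.98979939640104 0.17308307920648963
```

```bash
python3 - <<'E'
from h import *
from scipy.optimize import fsolve
u=np.array([np.cos(np.radians(4.26)),np.sin(np.radians(4.26))])
P=[(np.dot(u,p[:2])*1000,p[2]*1000) for p in [(.4579,.2309,.1017),(.4875,.2332,.151),(.5516,.2381,.1939)]]
from scipy.optimize import least_squares
s=least_squares(lambda c:[np.hypot(p[0]-c[0],p[1]-c[1])-166 for p in P],[625,32]); c=s.x
print("centre along u",c,"expected",np.dot(u,[.6107,.2416])*1000,50-18.7,s.fun)
a=[np.degrees(np.arctan2(p[1]-c[1],c[0]-p[0])) for p in P]; print(a)
a0=np.radians(a[-1]); 
for d in (75,80,85,90,95,100,105): d=np.radians(d); print(round(np.degrees(d)),(-166*(np.cos(d)-np.cos(a0))).round(1),(-166*(np.sin(d)-np.sin(a0))).round(1))
p,W=cloud("top"); Q=W.reshape(-1,3);x,y,z=Q.T
s=(z>.07)&(z<.16)&(x>.54)&(x<.65)&(y>.13)&(y<.35)&(abs(y-.24)>.06); A=Q[s]; c=np.median(A,0); n=np.linalg.svd(A-c,full_matrices=False)[2][2]; print(len(A),c,n,"lean deg",np.degrees(np.arctan2(n@[u[0],u[1],0],n[2])))
E
```

```text
centre along u [627.12120418  39.21793501] expected 626.959441904809 31.3 [-0.42386216  0.68355005 -0.31967708]
[np.float64(22.170345320339266), np.float64(42.11527888684247), np.float64(69.0059436474796)]
75 16.5 -5.4
80 30.6 -8.5
85 45.0 -10.4
90 59.5 -11.0
95 73.9 -10.4
100 88.3 -8.5
105 102.4 -5.4
71 [0.59216155 0.15414395 0.11969159] [-0.92094438 -0.06020016 -0.38501608] lean deg -112.6455772129916
```

```bash

python3 -m creep '[{"wx":0,"wy":0,"wz":0,"tx":0,"ty":15.5,"tz":-8.5,"gripper":-1},{"wx":0,"wy":0,"wz":0,"tx":0,"ty":30.6,"tz":-11.5,"gripper":-1},{"wx":0,"wy":0,"wz":0,"tx":0,"ty":45,"tz":-13.4,"gripper":-1},{"wx":0,"wy":0,"wz":0,"tx":0,"ty":59.5,"tz":-14,"gripper":-1},{"wx":0,"wy":0,"wz":0,"tx":0,"ty":73.9,"tz":-13.4,"gripper":-1}]'
python3 -m creep '[{"wx":0,"wy":0,"wz":0,"tx":0,"ty":14.4,"tz":2,"gripper":-1},{"wx":0,"wy":0,"wz":0,"tx":0,"ty":27,"tz":4.5,"gripper":-1},{"wx":0,"wy":0,"wz":0,"tx":0,"ty":27,"tz":4.5,"gripper":-1},{"wx":0,"wy":0,"wz":0,"tx":0,"ty":27,"tz":4.5,"gripper":-1}]'
cat >> h.py <<'E'
def screen(c="top"):
    W=np.nanmedian([cloud(c)[1] for _ in range(3)],0); Q=W.reshape(-1,3); x,y,z=Q.T; u=np.array([.9972,.0743,0])
    d=Q@u; e=Q@np.array([-.0743,.9972,0])
    for lo,hi in ((.11,.175),(.215,.31),(.11,.31)):
        s=(z>.075)&(z<.168)&(d>.6)&(d<.68)&(e>lo)&(e<hi); A=Q[s]
        if len(A)<20: continue
        for _ in range(3):
            k=np.linalg.svd(A-A.mean(0),full_matrices=False)[2][2]; r=(A-A.mean(0))@k; A=A[abs(r)<2.5*np.std(r)]
        k=k*np.sign(k@u); print(c,len(A),"angle",np.degrees(np.arctan2(k@u,k[2])).round(1),"at d,z",(A.mean(0)@u).round(4),A.mean(0)[2].round(4))
E
python3 - <<'E'
from h import *
st(); o=get_obs()["tool_pos"]; u=np.array([.9972,.0743]); print("arc angle",np.degrees(np.arctan2(o[2]-.0392,.6271-o[:2]@u)))
screen("top"); screen("scene")
E
```

```text
time_s: 7.25
tool_pos: [0.6274, 0.2436, 0.2032]
tool_rot: [-179.9, 0.0, 94.3]
force: [-3.2, -2.0, 4.7]
grip_width: 0.0091
grasp_force: 20.0
time_s: 7.58
tool_pos: [0.655, 0.2456, 0.1977]
tool_rot: [179.9, 0.0, 94.3]
force: [1.9, -0.2, -0.1]
grip_width: 0.009
grasp_force: 20.0
7.58 [0.655  0.2456 0.1977] [1.7994e+02 5.0000e-02 9.4310e+01] F [ 1.9 -0.2 -0.1] w 0.009 g 20.0
arc angle 105.61891354489192
top 379 angle 105.0 at d,z 0.642 0.1222
top 46 angle 102.4 at d,z 0.6311 0.0814
top 582 angle 105.0 at d,z 0.6407 0.1175
scene 381 angle 104.8 at d,z 0.6424 0.1223
scene 485 angle 105.2 at d,z 0.6421 0.1218
scene 1099 angle 105.0 at d,z 0.6423 0.122
```

The screen reads 105.0° in both cameras. I'll release it, back off, cross over to the posts and re-check it.

```bash

python3 -m creep '[{"wx":0,"wy":0,"wz":0,"tx":0,"ty":0,"tz":0,"gripper":0.0},{"wx":0,"wy":0,"wz":0,"tx":0,"ty":0,"tz":0,"gripper":0.0},{"wx":0,"wy":0,"wz":0,"tx":0,"ty":0,"tz":0,"gripper":0.0},{"wx":0,"wy":0,"wz":0,"tx":0,"ty":0,"tz":0,"gripper":0.0},{"wx":0,"wy":0,"wz":0,"tx":0,"ty":0,"tz":-25,"gripper":0.0}]'
python3 -m creep '[{"wx":0,"wy":0,"wz":0,"tx":0,"ty":0,"tz":-65,"gripper":0.5},{"wx":0,"wy":0,"wz":0,"tx":0,"ty":0,"tz":-65,"gripper":0.5},{"wx":0,"wy":0,"wz":0,"tx":0,"ty":-80,"tz":-65,"gripper":0.5},{"wx":0,"wy":0,"wz":0,"tx":0,"ty":-80,"tz":-65,"gripper":0.5}]'
python3 -m creep '[{"wx":0,"wy":0,"wz":0,"tx":-60,"ty":-125,"tz":0,"gripper":0.5},{"wx":0,"wy":0,"wz":0,"tx":-60,"ty":-125,"tz":0,"gripper":0.5},{"wx":0,"wy":0,"wz":0,"tx":-60,"ty":-125,"tz":0,"gripper":0.5},{"wx":0,"wy":0,"wz":0,"tx":-60,"ty":-125,"tz":0,"gripper":0.5}]'
python3 -m creep '[{"wx":0,"wy":0,"wz":0,"tx":-200,"ty":-5,"tz":0,"gripper":0.5},{"wx":0,"wy":0,"wz":0,"tx":-200,"ty":-5,"tz":0,"gripper":0.5},{"wx":0,"wy":0,"wz":0,"tx":-200,"ty":-5,"tz":0,"gripper":0.5},{"wx":0,"wy":0,"wz":0,"tx":-200,"ty":-5,"tz":0,"gripper":0.5},{"wx":0,"wy":0,"wz":0,"tx":-200,"ty":-5,"tz":0,"gripper":0.5}]'
python3 -m creep '[{"wx":0,"wy":0,"wz":4.3,"tx":-180,"ty":30,"tz":0,"gripper":0.5},{"wx":0,"wy":0,"wz":4.3,"tx":-180,"ty":30,"tz":0,"gripper":0.5},{"wx":0,"wy":0,"wz":4.3,"tx":-180,"ty":30,"tz":0,"gripper":0.5},{"wx":0,"wy":0,"wz":4.3,"tx":-180,"ty":30,"tz":0,"gripper":0.5},{"wx":0,"wy":0,"wz":4.3,"tx":-180,"ty":30,"tz":0,"gripper":0.5}]'
python3 - <<'E'
from h import *
st(); print(get_obs()["qpos"].round(1)); screen("top")
p,W=cloud("wrist"); cv2.imwrite("pics/w2.png",p[:,:,::-1]); np.save("w2.npy",W)
for c in "red","green","yellow":
  for k in "knobs","foot": print(c,k,[(r["point"],round(r["confidence"],2)) for r in nets.place_of(f"{c}_{k}","wrist")[:2]])
E
```

```text
time_s: 8.3
tool_pos: [0.6512, 0.2458, 0.2176]
tool_rot: [-179.5, 0.2, 94.4]
force: [-0.4, 0.1, -0.7]
grip_width: 0.0344
grasp_force: 0.0
time_s: 8.63
tool_pos: [0.5757, 0.2402, 0.2888]
tool_rot: [179.8, 0.0, 94.3]
force: [-0.3, 0.0, -0.3]
grip_width: 0.0602
grasp_force: 0.0
time_s: 8.97
tool_pos: [0.4502, 0.1681, 0.2882]
tool_rot: [-179.9, -0.1, 94.3]
force: [0.6, -0.6, 0.2]
grip_width: 0.0651
grasp_force: 0.0
time_s: 9.38
tool_pos: [0.4641, -0.0324, 0.2885]
tool_rot: [179.9, -0.0, 94.2]
force: [0.5, -0.6, -0.1]
grip_width: 0.0654
grasp_force: 0.0
time_s: 9.8
tool_pos: [0.5076, -0.2128, 0.2887]
tool_rot: [179.9, 0.2, 89.7]
force: [-0.9, -0.3, -0.4]
grip_width: 0.0655
grasp_force: 0.0
9.8 [ 0.5076 -0.2128  0.2887] [179.91   0.19  89.67] F [-0.9 -0.3 -0.4] w 0.0655 g 0.0
[-23.9   5.1  47.2  93.1  -3.6  83.3  23.2]
top 386 angle 104.7 at d,z 0.642 0.1233
top 554 angle 104.9 at d,z 0.6421 0.1232
top 1163 angle 104.8 at d,z 0.642 0.123
red knobs [([0.5166, -0.2551, 0.0212], 0.56)]
red foot []
green knobs [([0.4176, -0.2598, 0.021], 0.67)]
green foot []
yellow knobs [([0.6216, -0.2731, 0.0191], 0.58)]
yellow foot []
```

View pics/w2.png

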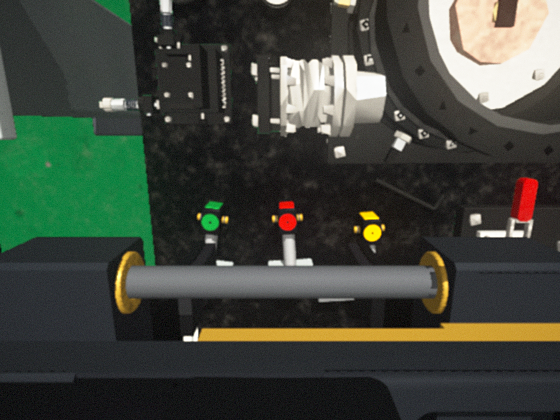

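The wrist view shows the three heads: green (211,219), red (288,220) and yellow (372,232). Brass screws stick out on either side of each. I'll measure the screw pairs.

```bash
cat >> h.py <<'E'
def heads(est,cam="wrist",dump=False):
    p,W=cloud(cam); hsv=cv2.cvtColor(p,cv2.COLOR_RGB2HSV).astype(int); H,S,V=hsv[...,0],hsv[...,1],hsv[...,2]
    for n,(ex,ey) in est.items():
        m=(np.hypot(W[...,0]-ex,W[...,1]-ey)<.04)&(W[...,2]>.008)
        hd=m&(W[...,2]>.03)
        b=m&(H>8)&(H<26)&(S>70)&(V>60)&(abs(W[...,2]-.02)<.012)
        a=W[b]; l=a[a[:,0]<ex-.010]; r=a[a[:,0]>ex+.010]
        q=W[hd]
        print(n,"top",q.mean(0).round(4) if len(q) else 0,q[:,:2].min(0).round(3),q[:,:2].max(0).round(3),"screws",len(l),len(r),np.median(l,0).round(4) if len(l) else 0,np.median(r,0).round(4) if len(r) else 0)
        if len(l) and len(r): d=np.median(r,0)-np.median(l,0); print("  mid",((np.median(r,0)+np.median(l,0))/2).round(4),"yaw",np.degrees(np.arctan2(d[1],d[0])).round(1))
E
python3 - <<'E'
from h import *
heads({"green":(.4176,-.2598),"red":(.5166,-.256),"yellow":(.6216,-.273)})
for cam in ("top","scene"):
    print(cam); 
    for c in "red","green","yellow":
        for k in "knobs","foot","tail": print(c,k,[(r["point"],round(r["confidence"],2)) for r in nets.place_of(f"{c}_{k}",cam)[:1]])
E
```

```text
green top [ 0.4199 -0.2577  0.0393] [ 0.406 -0.287] [ 0.433 -0.239] screws 20 45 [ 0.4018 -0.2553  0.0257] [ 0.434  -0.2599  0.0255]
  mid [ 0.4179 -0.2576  0.0256] yaw -8.3
red top [ 0.5141 -0.2581  0.0393] [ 0.502 -0.295] [ 0.526 -0.24 ] screws 33 30 [ 0.4983 -0.2589  0.0259] [ 0.5301 -0.257   0.0257]
  mid [ 0.5142 -0.258   0.0258] yaw 3.4
yellow top [ 0.6188 -0.2691  0.0392] [ 0.606 -0.289] [ 0.632 -0.254] screws 60 16 [ 0.605  -0.2714  0.0252] [ 0.6367 -0.2709  0.026 ]
  mid [ 0.6208 -0.2712  0.0256] yaw 1.0
top
red knobs []
red foot []
red tail []
green knobs []
green foot [([0.4019, -0.3545, 0.0246], 0.69)]
green tail [([0.3373, -0.3353, 0.0206], 0.55)]
yellow knobs []
yellow foot []
yellow tail []
scene
red knobs [([0.5134, -0.2587, 0.0228], 0.79)]
red foot [([0.5232, -0.3541, 0.028], 0.71)]
red tail [([0.4515, -0.3548, 0.0242], 0.82)]
green knobs [([0.4198, -0.2572, 0.0224], 0.7)]
green foot [([0.4107, -0.3527, 0.0226], 0.88)]
green tail [([0.3369, -0.3396, 0.0245], 0.66)]
yellow knobs [([0.6176, -0.2737, 0.0231], 0.56)]
yellow foot [([0.6245, -0.3681, 0.0222], 0.88)]
yellow tail [([0.5568, -0.3698, 0.0216], 0.77)]
```

Screw midpoints are about 26 mm high at their visible top, which is right for a 19 mm centre plus a 4.5 mm radius. Next I'll locate the nests from the uncovered blue rails.

```bash
python3 - <<'E'
from h import *
L=[]
for c in ("top","scene"):
    p,W=cloud(c); hsv=cv2.cvtColor(p,cv2.COLOR_RGB2HSV).astype(int)
    b=(hsv[...,0]>100)&(hsv[...,0]<130)&(hsv[...,1]>120)&(abs(W[...,2]-.030)<.012)&(W[...,0]>.4)&(W[...,0]<.65)&(W[...,1]>.05)&(W[...,1]<.42)
    Q=W[b]; d=Q@[.9972,.0743,0]; e=Q@[-.0743,.9972,0]
    n,lab,stt,cen=cv2.connectedComponentsWithStats(b.astype(np.uint8))
    for i in range(1,n):
        if stt[i,4]<15: continue
        A=W[lab==i]; A=A[A[:,2]>.026]; 
        if len(A)<12: continue
        dd=A@[.9972,.0743,0]; ee=A@[-.0743,.9972,0]; M=np.c_[dd,ee]; m=M.mean(0); v=np.linalg.svd(M-m)[2][0]; v*=np.sign(v[0])
        print(c,len(A),"d",dd.min().round(3),dd.max().round(3),"e",ee.min().round(3),ee.max().round(3),"mean",m.round(4),A[:,2].mean().round(3),"ang",np.degrees(np.arctan2(v[1],v[0])).round(1))
    if c=="top":
        cv2.imwrite("pics/dock2.png",cv2.resize(p[140:250,95:245],(750,550),interpolation=cv2.INTER_CUBIC)[:,:,::-1])
    hd=(W[...,2]>.195)&(W[...,2]<.235)&(W[...,0]>.6)&(W[...,0]<.7)&(W[...,1]>.12)&(W[...,1]<.36); A=W[hd]; ee=A@[-.0743,.9972,0]; print("handle e",len(A),np.percentile(ee,[1,50,99]))
E
```

```text
top 29 d 0.527 0.579 e 0.059 0.084 mean [0.5524 0.0712] 0.031 ang 25.6
top 73 d 0.524 0.578 e 0.126 0.171 mean [0.552  0.1465] 0.032 ang -12.8
top 80 d 0.525 0.578 e 0.213 0.26 mean [0.553  0.2343] 0.031 ang -7.7
top 50 d 0.524 0.577 e 0.302 0.33 mean [0.5506 0.3151] 0.031 ang -26.4
handle e 186 [0.13467536 0.19508529 0.25194408]
scene 43 d 0.521 0.578 e 0.299 0.333 mean [0.55   0.3162] 0.031 ang -28.2
scene 47 d 0.522 0.579 e 0.213 0.258 mean [0.5532 0.2343] 0.03 ang -0.2
scene 50 d 0.521 0.582 e 0.126 0.173 mean [0.5504 0.1457] 0.03 ang 2.6
scene 18 d 0.522 0.578 e 0.054 0.082 mean [0.5476 0.0679] 0.031 ang 26.5
handle e 111 [0.13327734 0.18842827 0.25541225]
```

View pics/dock2.png

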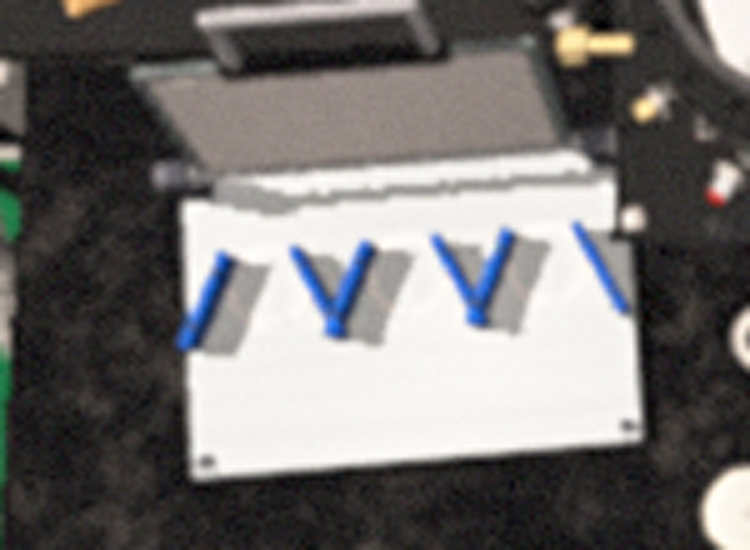

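The dock crop shows four rail groups: the outer left at (205,300), Vs at (335,290) and (475,280), and the outer right at (600,270). This gives nest1 ≈ (0.539,0.322), nest2 ≈ (0.546,0.234) and nest3 ≈ (0.552,0.146). I'll pick green first.

```bash

python3 -m creep '[{"wx":0,"wy":0,"wz":7.5,"tx":-46,"ty":-89,"tz":60,"gripper":0.5},{"wx":0,"wy":0,"wz":7.5,"tx":-46,"ty":-89,"tz":60,"gripper":0.5},{"wx":0,"wy":0,"wz":7.5,"tx":-46,"ty":-89,"tz":60,"gripper":0.5},{"wx":0,"wy":0,"wz":7.5,"tx":-46,"ty":-89,"tz":60,"gripper":0.5}]'
python3 -m creep '[{"wx":0,"wy":0,"wz":0,"tx":0,"ty":0,"tz":120,"gripper":0.5},{"wx":0,"wy":0,"wz":0,"tx":0,"ty":0,"tz":120,"gripper":0.5},{"wx":0,"wy":0,"wz":0,"tx":0,"ty":0,"tz":120,"gripper":0.5},{"wx":0,"wy":0,"wz":0,"tx":0,"ty":0,"tz":120,"gripper":0.5}]'
python3 - <<'E'
from h import *
st(); heads({"green":(.4185,-.258)}); go(.4185,-.258,.003,82)
E
```

```text
time_s: 11.68
tool_pos: [0.412, -0.2552, 0.2245]
tool_rot: [-179.6, -0.1, 82.1]
force: [-0.9, -0.1, 0.0]
grip_width: 0.0653
grasp_force: 0.0
time_s: 12.02
tool_pos: [0.4145, -0.25, 0.1021]
tool_rot: [-179.3, -0.1, 82.5]
force: [-1.6, 1.6, -0.3]
grip_width: 0.0654
grasp_force: 0.0
12.02 [ 0.4145 -0.25    0.1021] [-1.7933e+02 -7.0000e-02  8.2530e+01] F [-1.6  1.6 -0.3] w 0.0654 g 0.0
green top [ 0.4244 -0.2303  0.1941] [ 0.379 -0.284] [ 0.458 -0.218] screws 51 21 [ 0.4046 -0.2577  0.0257] [ 0.4347 -0.2626  0.0265]
  mid [ 0.4197 -0.2601  0.0261] yaw -9.1
t [ -6.3   3.6 102.5] w [-0.43 -0.    0.51]
```

```bash

python3 -m creep '[{"wx":0,"wy":0,"wz":0,"tx":0,"ty":0,"tz":0,"gripper":0.5},{"wx":0,"wy":0,"wz":0,"tx":0,"ty":0,"tz":0,"gripper":0.5}]'
python3 - <<'E'
from h import *
st(); heads({"green":(.419,-.259)}); go(.419,-.259,.003,82)
E
```

```text
time_s: 12.23
tool_pos: [0.4211, -0.2533, 0.1104]
tool_rot: [179.8, 0.0, 82.6]
force: [0.2, 0.8, 0.3]
grip_width: 0.0653
grasp_force: 0.0
12.23 [ 0.4211 -0.2533  0.1104] [1.7977e+02 4.0000e-02 8.2550e+01] F [0.2 0.8 0.3] w 0.0653 g 0.0
green top [ 0.4224 -0.2323  0.202 ] [ 0.381 -0.29 ] [ 0.459 -0.22 ] screws 28 24 [ 0.4039 -0.2585  0.0259] [ 0.4345 -0.2629  0.0258]
  mid [ 0.4192 -0.2607  0.0258] yaw -8.1
t [ -5.9  -1.9 107.5] w [0.26 0.02 0.56]
```

```bash

python3 -m creep '[{"wx":0,"wy":0,"wz":0.5,"tx":-7,"ty":-2,"tz":30,"gripper":0.5},{"wx":0,"wy":0,"wz":0.5,"tx":-7,"ty":-2,"tz":60,"gripper":0.5},{"wx":0,"wy":0,"wz":0.5,"tx":-7,"ty":-2,"tz":85,"gripper":0.5},{"wx":0,"wy":0,"wz":0.5,"tx":-7,"ty":-2,"tz":100,"gripper":0.5},{"wx":0,"wy":0,"wz":0.5,"tx":-7,"ty":-2,"tz":105,"gripper":0.5}]'
python3 -m creep '[{"wx":0,"wy":0,"wz":0,"tx":0,"ty":0,"tz":0,"gripper":0.5},{"wx":0,"wy":0,"wz":0,"tx":0,"ty":0,"tz":0,"gripper":0.5},{"wx":0,"wy":0,"wz":0,"tx":0,"ty":0,"tz":0,"gripper":0.5},{"wx":0,"wy":0,"wz":0,"tx":0,"ty":0,"tz":0,"gripper":0.5}]'
python3 - <<'E'
from h import *
go(.419,-.260,.003,82)
E
```

```text
time_s: 12.7
tool_pos: [0.4164, -0.2587, 0.0024]
tool_rot: [-180.0, -0.0, 82.1]
force: [-0.1, 0.2, 0.2]
grip_width: 0.0651
grasp_force: 0.0
time_s: 13.03
tool_pos: [0.4177, -0.2595, 0.0045]
tool_rot: [179.8, -0.0, 82.1]
force: [-0.5, 0.4, 0.9]
grip_width: 0.0653
grasp_force: 0.0
t [-0.3  1.4  1.5] w [ 0.18 -0.    0.06]
```

Well placed. I'll grip at 45 N and lift.

```bash

python3 -m creep '[{"wx":0,"wy":0,"wz":0,"tx":0,"ty":1.4,"tz":1,"gripper":-1},{"wx":0,"wy":0,"wz":0,"tx":0,"ty":1.4,"tz":1,"gripper":-1},{"wx":0,"wy":0,"wz":0,"tx":0,"ty":1.4,"tz":1,"gripper":-1},{"wx":0,"wy":0,"wz":0,"tx":0,"ty":1.4,"tz":1,"gripper":-1},{"wx":0,"wy":0,"wz":0,"tx":0,"ty":1.4,"tz":1,"gripper":-1}]' 45
python3 -m creep '[{"wx":0,"wy":0,"wz":0,"tx":0,"ty":0,"tz":0,"gripper":-1},{"wx":0,"wy":0,"wz":0,"tx":0,"ty":0,"tz":0,"gripper":-1},{"wx":0,"wy":0,"wz":0,"tx":0,"ty":0,"tz":0,"gripper":-1}]' 45
python3 -m creep '[{"wx":0,"wy":0,"wz":0,"tx":0,"ty":0,"tz":-10,"gripper":-1},{"wx":0,"wy":0,"wz":0,"tx":0,"ty":0,"tz":-30,"gripper":-1},{"wx":0,"wy":0,"wz":0,"tx":0,"ty":0,"tz":-60,"gripper":-1},{"wx":0,"wy":0,"wz":0,"tx":0,"ty":0,"tz":-90,"gripper":-1},{"wx":0,"wy":0,"wz":0,"tx":0,"ty":0,"tz":-120,"gripper":-1}]' 45
python3 -m creep '[{"wx":0,"wy":0,"wz":0,"tx":0,"ty":0,"tz":-30,"gripper":-1},{"wx":0,"wy":0,"wz":0,"tx":0,"ty":0,"tz":-60,"gripper":-1},{"wx":0,"wy":0,"wz":0,"tx":0,"ty":0,"tz":-80,"gripper":-1},{"wx":0,"wy":0,"wz":0,"tx":0,"ty":0,"tz":-80,"gripper":-1},{"wx":0,"wy":0,"wz":0,"tx":0,"ty":0,"tz":-80,"gripper":-1}]' 45
```

```text
time_s: 13.45
tool_pos: [0.4177, -0.2592, 0.002]
tool_rot: [180.0, -0.0, 82.0]
force: [1.0, 1.0, 0.4]
grip_width: 0.0396
grasp_force: 0.2
time_s: 13.7
tool_pos: [0.4178, -0.2592, 0.0019]
tool_rot: [180.0, -0.0, 82.1]
force: [1.4, 0.4, 0.6]
grip_width: 0.0362
grasp_force: 45.0
time_s: 14.12
tool_pos: [0.4163, -0.2592, 0.1229]
tool_rot: [-179.9, -0.0, 82.0]
force: [1.2, 0.2, -2.8]
grip_width: 0.0366
grasp_force: 45.0
time_s: 14.53
tool_pos: [0.4177, -0.2594, 0.2025]
tool_rot: [179.9, -0.1, 82.0]
force: [-0.1, -0.0, -3.9]
grip_width: 0.0362
grasp_force: 45.0
```

```bash

for i in 1 2 3; do python3 -m creep '[{"wx":0,"wy":0,"wz":0,"tx":0,"ty":0,"tz":0,"gripper":-1},{"wx":0,"wy":0,"wz":0,"tx":0,"ty":0,"tz":0,"gripper":-1},{"wx":0,"wy":0,"wz":0,"tx":0,"ty":0,"tz":0,"gripper":-1},{"wx":0,"wy":0,"wz":0,"tx":0,"ty":0,"tz":0,"gripper":-1},{"wx":0,"wy":0,"wz":0,"tx":0,"ty":0,"tz":0,"gripper":-1}]' 10 | grep -E "time|grasp"; done
python3 -m creep '[{"wx":0,"wy":0,"wz":0,"tx":0,"ty":0,"tz":0,"gripper":-1},{"wx":0,"wy":0,"wz":0,"tx":0,"ty":0,"tz":0,"gripper":-1},{"wx":0,"wy":0,"wz":0,"tx":0,"ty":0,"tz":0,"gripper":-1}]' 45
cat >> h.py <<'E'
def hang(save=None):
    "cloud of what hangs below the grip, scene camera"
    o=get_obs(); g=o["tool_pos"]; p,W=cloud("scene"); D=W-(g+[0,0,.0187])
    s=(np.hypot(D[...,0],D[...,1])<.11)&(D[...,2]<-.03)&(D[...,2]>-.12)&(W[...,2]>.045)
    for lo,hi in ((-.045,-.03),(-.06,-.045),(-.075,-.06),(-.1,-.08),(-.12,-.1)):
        t=s&(D[...,2]>lo)&(D[...,2]<=hi); A=D[t]
        if len(A): print(lo,hi,len(A),"mean",A.mean(0).round(4),"min",A.min(0).round(3),"max",A.max(0).round(3))
    if save:
        i=optics.camera_info("scene"); c=i["R"]@(g-[0,0,.05])+i["t"]; f=210/np.tan(np.radians(i["fovy"]/2)); u=int(c[0]/c[2]*f+i["cx"]); v=int(c[1]/c[2]*f+i["cy"])
        cv2.imwrite(save,cv2.resize(p[max(v-60,0):v+60,max(u-80,0):u+80],(640,480),interpolation=cv2.INTER_CUBIC)[:,:,::-1])
E
python3 - <<'E'
from h import *
st(); hang("pics/hang1.png")
E
```

```text
time_s: 14.95
grasp_force: 10.0
time_s: 15.37
grasp_force: 10.0
time_s: 15.78
grasp_force: 10.0
time_s: 16.03
tool_pos: [0.4177, -0.2593, 0.202]
tool_rot: [180.0, -0.0, 82.0]
force: [0.3, 0.2, -2.5]
grip_width: 0.0367
grasp_force: 45.0
16.03 [ 0.4177 -0.2593  0.202 ] [ 1.7999e+02 -1.0000e-02  8.2050e+01] F [ 0.3  0.2 -2.5] w 0.0367 g 45.0
-0.045 -0.03 20 mean [-0.0042 -0.003  -0.038 ] min [-0.01  -0.008 -0.043] max [ 0.002  0.004 -0.032]
-0.06 -0.045 28 mean [-0.0047 -0.002  -0.053 ] min [-0.021 -0.007 -0.059] max [ 0.005  0.018 -0.045]
-0.075 -0.06 263 mean [-0.0052 -0.0029 -0.066 ] min [-0.035 -0.025 -0.075] max [ 0.031  0.027 -0.06 ]
-0.1 -0.08 174 mean [-0.0376 -0.0007 -0.0871] min [-0.071 -0.023 -0.097] max [ 0.012  0.017 -0.08 ]
```

View pics/hang1.png

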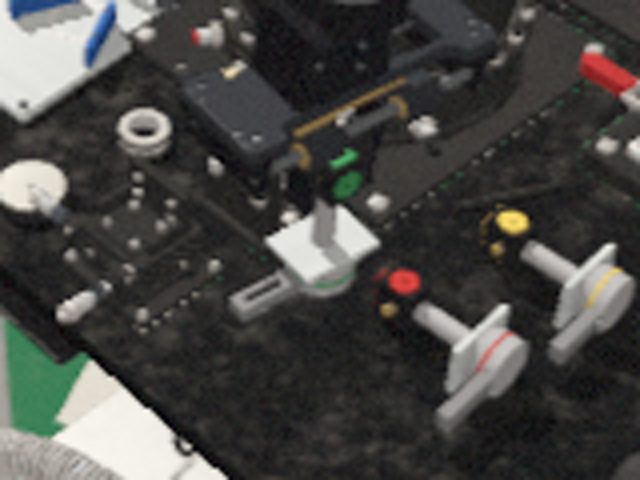

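Green hangs upright (stem at (325,220), tail towards the robot at (260,295), foot about 97 mm below the screws). Next I'll carry it to the dock.

```bash

python3 -m creep '[{"wx":0,"wy":0,"wz":-3,"tx":15,"ty":0,"tz":-30,"gripper":-1},{"wx":0,"wy":0,"wz":-6,"tx":45,"ty":0,"tz":-50,"gripper":-1},{"wx":0,"wy":0,"wz":-9,"tx":80,"ty":0,"tz":-70,"gripper":-1},{"wx":0,"wy":0,"wz":-12.2,"tx":115,"ty":0,"tz":-75,"gripper":-1},{"wx":0,"wy":0,"wz":-12.2,"tx":150,"ty":0,"tz":-75,"gripper":-1}]'
python3 -m creep '[{"wx":0,"wy":0,"wz":0,"tx":35,"ty":5,"tz":0,"gripper":-1},{"wx":0,"wy":0,"wz":0,"tx":70,"ty":10,"tz":0,"gripper":-1},{"wx":0,"wy":0,"wz":0,"tx":105,"ty":15,"tz":0,"gripper":-1},{"wx":0,"wy":0,"wz":0,"tx":140,"ty":20,"tz":0,"gripper":-1},{"wx":0,"wy":0,"wz":0,"tx":175,"ty":22,"tz":0,"gripper":-1}]'
python3 -m creep '[{"wx":0,"wy":0,"wz":0,"tx":35,"ty":5,"tz":0,"gripper":-1},{"wx":0,"wy":0,"wz":0,"tx":70,"ty":10,"tz":0,"gripper":-1},{"wx":0,"wy":0,"wz":0,"tx":105,"ty":15,"tz":0,"gripper":-1},{"wx":0,"wy":0,"wz":0,"tx":140,"ty":20,"tz":0,"gripper":-1},{"wx":0,"wy":0,"wz":0,"tx":150,"ty":22,"tz":0,"gripper":-1}]'
python3 -m creep '[{"wx":0,"wy":0,"wz":0,"tx":15,"ty":5,"tz":0,"gripper":-1},{"wx":0,"wy":0,"wz":0,"tx":20,"ty":5,"tz":0,"gripper":-1},{"wx":0,"wy":0,"wz":0,"tx":20,"ty":5,"tz":0,"gripper":-1},{"wx":0,"wy":0,"wz":0,"tx":20,"ty":5,"tz":0,"gripper":-1}]'
python3 - <<'E'
from h import *
st(); hang(); go(.5076,.3196,.11,94.26)
E
```

```text
time_s: 16.5
tool_pos: [0.4396, -0.1095, 0.2793]
tool_rot: [179.7, -0.0, 94.3]
force: [1.8, -0.2, -2.6]
grip_width: 0.0365
grasp_force: 45.0
time_s: 16.92
tool_pos: [0.4475, 0.0671, 0.277]
tool_rot: [180.0, -0.0, 94.2]
force: [0.3, -0.3, -1.9]
grip_width: 0.0362
grasp_force: 45.0
time_s: 17.33
tool_pos: [0.4568, 0.2237, 0.2763]
tool_rot: [-180.0, -0.2, 94.7]
force: [-0.9, 2.4, -2.7]
grip_width: 0.0367
grasp_force: 45.0
time_s: 17.67
tool_pos: [0.462, 0.2356, 0.2769]
tool_rot: [-180.0, 0.1, 94.2]
force: [1.0, 0.1, -2.0]
grip_width: 0.0363
grasp_force: 45.0
17.67 [0.462  0.2356 0.2769] [-1.7998e+02  6.0000e-02  9.4170e+01] F [ 1.   0.1 -2. ] w 0.0363 g 45.0
-0.045 -0.03 21 mean [-0.0039 -0.0047 -0.0377] min [-0.011 -0.01  -0.045] max [ 0.006  0.002 -0.03 ]
-0.06 -0.045 23 mean [-0.0035 -0.0049 -0.0537] min [-0.011 -0.01  -0.06 ] max [ 0.004  0.003 -0.046]
-0.075 -0.06 166 mean [-0.0041 -0.0065 -0.0661] min [-0.032 -0.028 -0.075] max [ 0.029  0.024 -0.061]
-0.1 -0.08 142 mean [-0.0333 -0.0123 -0.0872] min [-0.072 -0.029 -0.098] max [ 0.015  0.012 -0.08 ]
t [ 81.2  51.4 166.9] w [-0.    0.05 -0.15]
```

```bash

python3 -m creep '[{"wx":0,"wy":0,"wz":0,"tx":25,"ty":15,"tz":0,"gripper":-1},{"wx":0,"wy":0,"wz":0,"tx":50,"ty":32,"tz":0,"gripper":-1},{"wx":0,"wy":0,"wz":0,"tx":75,"ty":47,"tz":0,"gripper":-1},{"wx":0,"wy":0,"wz":0,"tx":81,"ty":51,"tz":0,"gripper":-1},{"wx":0,"wy":0,"wz":0,"tx":81,"ty":51,"tz":20,"gripper":-1}]'
python3 -m creep '[{"wx":0,"wy":0,"wz":0,"tx":0,"ty":0,"tz":30,"gripper":-1},{"wx":0,"wy":0,"wz":0,"tx":0,"ty":0,"tz":60,"gripper":-1},{"wx":0,"wy":0,"wz":0,"tx":0,"ty":0,"tz":90,"gripper":-1},{"wx":0,"wy":0,"wz":0,"tx":0,"ty":0,"tz":115,"gripper":-1},{"wx":0,"wy":0,"wz":0,"tx":0,"ty":0,"tz":135,"gripper":-1}]'
python3 -m creep '[{"wx":0,"wy":0,"wz":0,"tx":0,"ty":0,"tz":11,"gripper":-1},{"wx":0,"wy":0,"wz":0,"tx":0,"ty":0,"tz":11,"gripper":-1},{"wx":0,"wy":0,"wz":0,"tx":0,"ty":0,"tz":11,"gripper":-1},{"wx":0,"wy":0,"wz":0,"tx":0,"ty":0,"tz":11,"gripper":-1}]'
python3 - <<'E'
from h import *
st(); go(.5076,.3196,.090,94.26)
E
```

```text
time_s: 18.13
tool_pos: [0.509, 0.324, 0.2603]
tool_rot: [179.6, -0.2, 94.3]
force: [0.2, -0.1, -2.2]
grip_width: 0.0364
grasp_force: 45.0
time_s: 18.55
tool_pos: [0.5061, 0.3189, 0.1199]
tool_rot: [-179.9, 0.1, 94.1]
force: [0.6, 0.5, -1.7]
grip_width: 0.0366
grasp_force: 45.0
time_s: 18.88
tool_pos: [0.5079, 0.3217, 0.1129]
tool_rot: [179.8, -0.1, 94.2]
force: [-0.1, -0.6, -2.5]
grip_width: 0.0367
grasp_force: 45.0
18.88 [0.5079 0.3217 0.1129] [ 1.7985e+02 -9.0000e-02  9.4210e+01] F [-0.1 -0.6 -2.5] w 0.0367 g 45.0
t [-2.1 -0.5 22.9] w [ 0.15 -0.09 -0.05]
```

```bash

python3 -m creep '[{"wx":0,"wy":0,"wz":0,"tx":-2,"ty":0,"tz":9,"gripper":-1},{"wx":0,"wy":0,"wz":0,"tx":-2,"ty":0,"tz":18,"gripper":-1},{"wx":0,"wy":0,"wz":0,"tx":-2,"ty":0,"tz":20,"gripper":-1},{"wx":0,"wy":0,"wz":0,"tx":-2,"ty":0,"tz":20,"gripper":-1}]' | grep -E "pos|^force"
python3 -m creep '[{"wx":0,"wy":0,"wz":0,"tx":0,"ty":0,"tz":2,"gripper":-1},{"wx":0,"wy":0,"wz":0,"tx":0,"ty":0,"tz":2,"gripper":-1},{"wx":0,"wy":0,"wz":0,"tx":0,"ty":0,"tz":2,"gripper":-1}]'| grep -E "pos|^force"
python3 -m creep '[{"wx":0,"wy":0,"wz":0,"tx":0,"ty":0,"tz":1,"gripper":-1},{"wx":0,"wy":0,"wz":0,"tx":0,"ty":0,"tz":1,"gripper":-1},{"wx":0,"wy":0,"wz":0,"tx":0,"ty":0,"tz":1,"gripper":-1}]'| grep -E "pos|^force"
```

```text
tool_pos: [0.5059, 0.319, 0.0898]
force: [0.1, -0.0, -2.9]
tool_pos: [0.5068, 0.3196, 0.0891]
force: [0.5, -0.4, -1.9]
tool_pos: [0.5068, 0.3196, 0.0881]
force: [-0.7, 0.3, -2.8]
```

```bash

for i in 1 2 3 4; do python3 -m creep '[{"wx":0,"wy":0,"wz":0,"tx":0,"ty":0,"tz":1,"gripper":-1},{"wx":0,"wy":0,"wz":0,"tx":0,"ty":0,"tz":1,"gripper":-1},{"wx":0,"wy":0,"wz":0,"tx":0,"ty":0,"tz":1,"gripper":-1}]'| grep -E "pos|^force"; done
python3 - <<'E'
from h import *
hang()
E
```

```text
tool_pos: [0.5071, 0.3196, 0.0878]
force: [-1.7, -0.8, 3.9]
tool_pos: [0.5073, 0.3198, 0.0878]
force: [-2.6, -2.6, 8.1]
tool_pos: [0.5075, 0.32, 0.0878]
force: [-3.1, -3.0, 12.5]
tool_pos: [0.5076, 0.3203, 0.0877]
force: [-4.7, -3.3, 17.4]
-0.045 -0.03 83 mean [ 0.0773 -0.0008 -0.0379] min [-0.011 -0.046 -0.045] max [ 0.105  0.052 -0.03 ]
-0.06 -0.045 102 mean [ 0.0752  0.0036 -0.0518] min [-0.023 -0.051 -0.059] max [ 0.102  0.06  -0.045]
-0.075 -0.06 10 mean [ 0.0235 -0.0021 -0.0609] min [-0.024 -0.025 -0.061] max [ 0.096  0.048 -0.06 ]
```

```bash

python3 -m creep '[{"wx":0,"wy":0,"wz":0,"tx":0,"ty":0,"tz":-3.5,"gripper":-1},{"wx":0,"wy":0,"wz":0,"tx":0,"ty":0,"tz":-3.5,"gripper":0.3},{"wx":0,"wy":0,"wz":0,"tx":0,"ty":0,"tz":-3.5,"gripper":0.3},{"wx":0,"wy":0,"wz":0,"tx":0,"ty":0,"tz":-3.5,"gripper":0.3},{"wx":0,"wy":0,"wz":0,"tx":0,"ty":0,"tz":-3.5,"gripper":0.3}]'
python3 -m creep '[{"wx":0,"wy":0,"wz":0,"tx":0,"ty":0,"tz":-25,"gripper":0.3},{"wx":0,"wy":0,"wz":0,"tx":0,"ty":0,"tz":-60,"gripper":0.3},{"wx":0,"wy":0,"wz":0,"tx":0,"ty":0,"tz":-90,"gripper":0.3},{"wx":0,"wy":0,"wz":0,"tx":0,"ty":-40,"tz":-90,"gripper":0.3},{"wx":0,"wy":0,"wz":0,"tx":0,"ty":-70,"tz":-90,"gripper":0.3}]'
for i in 1 2; do python3 -m creep '[{"wx":0,"wy":0,"wz":-35,"tx":0,"ty":-15,"tz":0,"gripper":-1},{"wx":0,"wy":0,"wz":-35,"tx":0,"ty":-15,"tz":0,"gripper":-1},{"wx":0,"wy":0,"wz":-35,"tx":0,"ty":-15,"tz":0,"gripper":-1},{"wx":0,"wy":0,"wz":-35,"tx":0,"ty":-15,"tz":0,"gripper":-1},{"wx":0,"wy":0,"wz":-35,"tx":0,"ty":-15,"tz":0,"gripper":-1}]'; done
python3 -m creep '[{"wx":0,"wy":0,"wz":-20,"tx":0,"ty":0,"tz":0,"gripper":-1},{"wx":0,"wy":0,"wz":-20,"tx":0,"ty":0,"tz":0,"gripper":-1},{"wx":0,"wy":0,"wz":-20,"tx":0,"ty":0,"tz":0,"gripper":-1},{"wx":0,"wy":0,"wz":-20,"tx":0,"ty":0,"tz":0,"gripper":-1},{"wx":0,"wy":0,"wz":-20,"tx":0,"ty":0,"tz":0,"gripper":-1}]'
cat >> h.py <<'E'
U=np.array([.9972,.0743,0]); E_=np.array([-.0743,.9972,0])
def post(name,cam,hint=None):
    for k in ("foot","tail","knobs"):
        for r in nets.place_of(f"{name}_{k}",cam)[:1]:
            q=np.array(r["point"]); print(cam,name,k,"d,e,z",(q@U).round(4),(q@E_).round(4),q[2],round(r["confidence"],2))
def god(d,e,z,yaw=184.26):
    w=d*U+e*E_; go(w[0],w[1],z,yaw)
E
python3 - <<'E'
from h import *
st(); p,W=cloud("wrist"); cv2.imwrite("pics/w3.png",p[:,:,::-1]); post("green","wrist"); post("green","top")
god(.430,.281,.03)
E
```

```text
time_s: 21.18
tool_pos: [0.5067, 0.3195, 0.0871]
tool_rot: [-180.0, 0.0, 94.3]
force: [-0.6, 0.6, 0.1]
grip_width: 0.0531
grasp_force: 0.0
time_s: 21.6
tool_pos: [0.4377, 0.3149, 0.1796]
tool_rot: [179.8, -0.1, 94.1]
force: [-2.0, 0.6, 0.0]
grip_width: 0.0569
grasp_force: 0.0
time_s: 22.02
tool_pos: [0.4219, 0.3132, 0.1774]
tool_rot: [180.0, -0.0, 129.6]
force: [-0.2, 0.4, -0.5]
grip_width: 0.0313
grasp_force: 0.0
time_s: 22.43
tool_pos: [0.4103, 0.3037, 0.1773]
tool_rot: [180.0, -0.0, 164.6]
force: [0.4, 0.5, -0.1]
grip_width: 0.0025
grasp_force: 0.0
time_s: 22.85
tool_pos: [0.4104, 0.3037, 0.1773]
tool_rot: [-180.0, -0.0, -175.9]
force: [-0.3, 0.4, -0.6]
grip_width: 0.0004
grasp_force: 0.0
22.85 [0.4104 0.3037 0.1773] [-180.     -0.   -175.92] F [-0.3  0.4 -0.6] w 0.0004 g 0.0
wrist green tail d,e,z 0.4608 0.2837 0.0171 0.65
top green foot d,e,z 0.3747 -0.381 0.0216 0.66
top green tail d,e,z 0.3137 -0.3578 0.0237 0.6
t [  1.8   8.5 147.5] w [ 0.01  0.   -0.05]
```

View pics/w3.png

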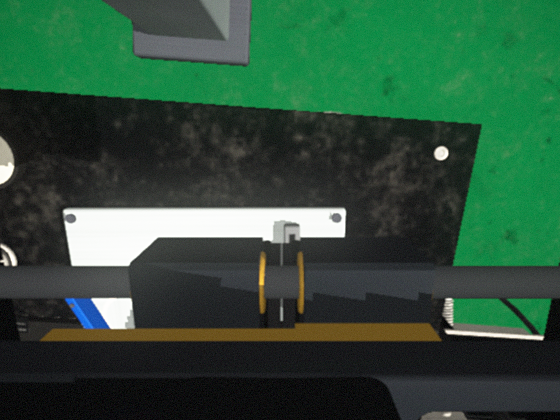

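The wrist view shows green's tail end at (287,232), in line with the closed fingers. I'll go down behind it.

```bash

python3 -m creep '[{"wx":0,"wy":0,"wz":0,"tx":2,"ty":9.5,"tz":35,"gripper":-1},{"wx":0,"wy":0,"wz":0,"tx":2,"ty":9.5,"tz":70,"gripper":-1},{"wx":0,"wy":0,"wz":0,"tx":2,"ty":9.5,"tz":105,"gripper":-1},{"wx":0,"wy":0,"wz":0,"tx":2,"ty":9.5,"tz":135,"gripper":-1},{"wx":0,"wy":0,"wz":0,"tx":2,"ty":9.5,"tz":155,"gripper":-1}]'
python3 -m creep '[{"wx":0,"wy":0,"wz":0,"tx":0,"ty":0,"tz":6,"gripper":-1},{"wx":0,"wy":0,"wz":0,"tx":0,"ty":0,"tz":6,"gripper":-1},{"wx":0,"wy":0,"wz":0,"tx":0,"ty":0,"tz":6,"gripper":-1},{"wx":0,"wy":0,"wz":0,"tx":0,"ty":0,"tz":6,"gripper":-1}]'
python3 - <<'E'
from h import *
st(); o=get_obs()["tool_pos"]; print("d,e",o@U,o@E_)
E
```

```text
time_s: 23.62
tool_pos: [0.4061, 0.3119, 0.0195]
tool_rot: [-179.9, -0.2, -175.8]
force: [-0.9, -0.3, -0.2]
grip_width: 0.0004
grasp_force: 0.0
time_s: 23.95
tool_pos: [0.4089, 0.3141, 0.0182]
tool_rot: [179.9, 0.1, -175.8]
force: [0.1, 0.5, 0.7]
grip_width: 0.0004
grasp_force: 0.0
23.95 [0.4089 0.3141 0.0182] [ 1.7988e+02  1.5000e-01 -1.7577e+02] F [0.1 0.5 0.7] w 0.0004 g 0.0
d,e 0.4311081054141327 0.2828297811424883
```

```bash

python3 -m creep '[{"wx":0,"wy":0,"wz":0,"tx":-6,"ty":0,"tz":3,"gripper":-1},{"wx":0,"wy":0,"wz":0,"tx":-14,"ty":0,"tz":3,"gripper":-1},{"wx":0,"wy":0,"wz":0,"tx":-20,"ty":0,"tz":3,"gripper":-1},{"wx":0,"wy":0,"wz":0,"tx":-25,"ty":0,"tz":3,"gripper":-1},{"wx":0,"wy":0,"wz":0,"tx":-30,"ty":0,"tz":3,"gripper":-1}]' | grep -E "pos|^force"
python3 -m creep '[{"wx":0,"wy":0,"wz":0,"tx":-3,"ty":0,"tz":0,"gripper":-1},{"wx":0,"wy":0,"wz":0,"tx":-6,"ty":0,"tz":0,"gripper":-1},{"wx":0,"wy":0,"wz":0,"tx":-9,"ty":0,"tz":0,"gripper":-1},{"wx":0,"wy":0,"wz":0,"tx":-12,"ty":0,"tz":0,"gripper":-1},{"wx":0,"wy":0,"wz":0,"tx":-14,"ty":0,"tz":0,"gripper":-1}]' | grep -E "pos|^force"
for i in 1 2 3; do python3 -m creep '[{"wx":0,"wy":0,"wz":0,"tx":-1,"ty":0,"tz":0,"gripper":-1},{"wx":0,"wy":0,"wz":0,"tx":-2,"ty":0,"tz":0,"gripper":-1},{"wx":0,"wy":0,"wz":0,"tx":-2,"ty":0,"tz":0,"gripper":-1}]'| grep -E "pos|^force"; done
```

```text
tool_pos: [0.4376, 0.3155, 0.0137]
force: [-2.6, -0.1, 2.6]
tool_pos: [0.4519, 0.3163, 0.0134]
force: [-2.5, 0.5, -0.1]
tool_pos: [0.4538, 0.3164, 0.0134]
force: [-2.1, -0.1, 1.6]
tool_pos: [0.4558, 0.3166, 0.0134]
force: [-1.4, 0.1, 1.2]
tool_pos: [0.4567, 0.3169, 0.0134]
force: [-4.8, 0.1, 2.1]
```

```bash

for i in 1 2 3 4; do python3 -m creep '[{"wx":0,"wy":0,"wz":0,"tx":-1,"ty":0,"tz":0,"gripper":-1},{"wx":0,"wy":0,"wz":0,"tx":-1,"ty":0,"tz":0,"gripper":-1},{"wx":0,"wy":0,"wz":0,"tx":-1,"ty":0,"tz":0,"gripper":-1}]'| grep -E "pos|^force"; done
python3 - <<'E'
from h import *
for c in ("top","scene"): post("green",c)
p,W=cloud("top"); a=p[140:250,95:245]; q,_=optics.read_camera("scene"); b=q[130:240,160:310]
cv2.imwrite("pics/d3.png",cv2.resize(np.vstack([a,b]),(600,880),interpolation=cv2.INTER_CUBIC)[::,:,::-1][:600] if 0 else cv2.resize(np.hstack([a,b]),(800,294),interpolation=cv2.INTER_CUBIC)[:,:,::-1])
E
```

```text
tool_pos: [0.4578, 0.3171, 0.0134]
force: [-4.8, -0.9, 1.6]
tool_pos: [0.4591, 0.3172, 0.0134]
force: [-5.5, -0.2, 1.9]
tool_pos: [0.4596, 0.3172, 0.0133]
force: [-5.6, 0.6, 2.6]
tool_pos: [0.4596, 0.3172, 0.0133]
force: [-6.9, 0.4, 5.4]
top green foot d,e,z 0.3747 -0.381 0.0216 0.66
top green tail d,e,z 0.3137 -0.3578 0.0237 0.6
scene green foot d,e,z 0.5281 0.2828 0.0113 0.73
scene green tail d,e,z 0.4578 0.2822 0.0147 0.89
scene green knobs d,e,z 0.5294 0.28 0.1052 0.7
```

View pics/d3.png

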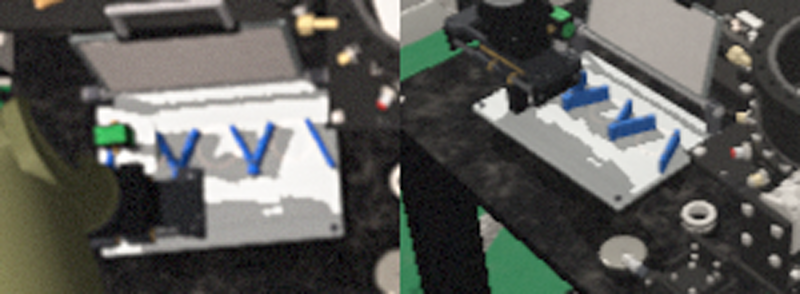

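The top view (left half) shows green's head at (113,135), between the left rails. The scene view is partly blocked by the gripper. The pusher stopped at d=0.482, as predicted, so I'll press slightly more to confirm and then back off and check.

```bash

for i in 1 2 3; do python3 -m creep '[{"wx":0,"wy":0,"wz":0,"tx":-1.5,"ty":0,"tz":0,"gripper":-1},{"wx":0,"wy":0,"wz":0,"tx":-1.5,"ty":0,"tz":0,"gripper":-1},{"wx":0,"wy":0,"wz":0,"tx":-1.5,"ty":0,"tz":0,"gripper":-1}]'| grep -E "pos|^force"; done
python3 -m creep '[{"wx":0,"wy":0,"wz":0,"tx":8,"ty":0,"tz":0,"gripper":-1},{"wx":0,"wy":0,"wz":0,"tx":30,"ty":0,"tz":0,"gripper":-1},{"wx":0,"wy":0,"wz":0,"tx":30,"ty":0,"tz":-40,"gripper":-1},{"wx":0,"wy":0,"wz":0,"tx":30,"ty":0,"tz":-80,"gripper":-1},{"wx":0,"wy":0,"wz":0,"tx":30,"ty":0,"tz":-120,"gripper":-1}]'
python3 -m creep '[{"wx":0,"wy":0,"wz":0,"tx":0,"ty":-35,"tz":-40,"gripper":0},{"wx":0,"wy":0,"wz":0,"tx":0,"ty":-70,"tz":-80,"gripper":0},{"wx":0,"wy":0,"wz":0,"tx":0,"ty":-105,"tz":-105,"gripper":0.5},{"wx":0,"wy":0,"wz":0,"tx":0,"ty":-140,"tz":-105,"gripper":0.5},{"wx":0,"wy":0,"wz":0,"tx":0,"ty":-180,"tz":-105,"gripper":0.5}]'
python3 - <<'E'
from h import *
st(); 
for c in ("top","scene"): cloud(c); post("green",c)
p,W=cloud("scene")
# flange (light, z~.041), estimate its centre in dock axes
D,E,Z=W@U,W@E_,W[...,2]
s=(abs(Z-.041)<.004)&(abs(E-.281)<.035)&(D>.5)&(D<.61); print("flange d",np.percentile(D[s],[2,98]),"e",np.percentile(E[s],[2,98]),s.sum())
s=(Z>.10)&(Z<.13)&(abs(E-.281)<.04)&(D>.5)&(D<.61); print("head d",np.percentile(D[s],[2,50,98]),"e",np.percentile(E[s],[2,50,98]),Z[s].max())
screen("top")
for c in "red","yellow":
    for k in "knobs","foot": print(c,k,[(r["point"],round(r["confidence"],2)) for r in nets.place_of(f"{c}_{k}","scene")[:1]])
E
```

```text
tool_pos: [0.4597, 0.3172, 0.0132]
force: [-11.9, -0.8, 8.1]
tool_pos: [0.4598, 0.3172, 0.0132]
force: [-14.3, -1.9, 11.1]
tool_pos: [0.4599, 0.3172, 0.0132]
force: [-18.9, -1.5, 14.0]
time_s: 28.1
tool_pos: [0.4372, 0.3143, 0.1347]
tool_rot: [-180.0, 0.1, -175.8]
force: [-0.4, -0.4, -0.3]
grip_width: 0.0002
grasp_force: 0.0
time_s: 28.52
tool_pos: [0.4517, 0.1461, 0.2415]
tool_rot: [179.9, 0.5, -175.7]
force: [1.7, -1.1, -0.1]
grip_width: 0.0261
grasp_force: 0.0
28.52 [0.4517 0.1461 0.2415] [ 179.86    0.54 -175.75] F [ 1.7 -1.1 -0.1] w 0.0261 g 0.0
top green knobs d,e,z 0.5929 -0.4131 0.0229 0.26
scene green foot d,e,z 0.5655 0.283 0.0069 0.84
scene green tail d,e,z 0.4899 0.2826 0.0166 0.94
scene green knobs d,e,z 0.5666 0.286 0.1082 0.93
flange d [0.53119109 0.58925878] e [0.25914466 0.30567918] 104
head d [0.54263728 0.55129038 0.57027729] e [0.2641322  0.27074925 0.29956804] 0.12891186167997679
top 379 angle 104.8 at d,z 0.6418 0.1227
top 185 angle 107.0 at d,z 0.6496 0.1498
top 735 angle 104.7 at d,z 0.6437 0.1294
red knobs [([0.3913, 0.026, -0.0009], 0.64)]
red foot [([0.5213, -0.3553, 0.024], 0.77)]
yellow knobs []
yellow foot [([0.625, -0.3705, 0.0232], 0.94)]
```

Green is home: its flange is centred at d=0.560, e=0.282. Red is next.

```bash

python3 -m creep '[{"wx":0,"wy":0,"wz":35,"tx":0,"ty":-190,"tz":-20,"gripper":0.5},{"wx":0,"wy":0,"wz":35,"tx":0,"ty":-190,"tz":-20,"gripper":0.5},{"wx":0,"wy":0,"wz":35,"tx":0,"ty":-190,"tz":-20,"gripper":0.5},{"wx":0,"wy":0,"wz":35,"tx":0,"ty":-190,"tz":-20,"gripper":0.5},{"wx":0,"wy":0,"wz":35,"tx":0,"ty":-190,"tz":-20,"gripper":0.5}]' >/dev/null
python3 -m creep '[{"wx":0,"wy":0,"wz":35,"tx":0,"ty":0,"tz":0,"gripper":0.5},{"wx":0,"wy":0,"wz":35,"tx":0,"ty":0,"tz":0,"gripper":0.5},{"wx":0,"wy":0,"wz":35,"tx":0,"ty":0,"tz":0,"gripper":0.5},{"wx":0,"wy":0,"wz":35,"tx":0,"ty":0,"tz":0,"gripper":0.5},{"wx":0,"wy":0,"wz":35,"tx":0,"ty":0,"tz":0,"gripper":0.5}]' >/dev/null
python3 -m creep '[{"wx":0,"wy":0,"wz":20,"tx":0,"ty":0,"tz":0,"gripper":0.5},{"wx":0,"wy":0,"wz":20,"tx":0,"ty":0,"tz":0,"gripper":0.5},{"wx":0,"wy":0,"wz":20,"tx":0,"ty":0,"tz":0,"gripper":0.5},{"wx":0,"wy":0,"wz":20,"tx":0,"ty":0,"tz":0,"gripper":0.5}]'
python3 -m creep '[{"wx":0,"wy":0,"wz":0,"tx":-200,"ty":36,"tz":0,"gripper":0.5},{"wx":0,"wy":0,"wz":0,"tx":-200,"ty":36,"tz":0,"gripper":0.5},{"wx":0,"wy":0,"wz":0,"tx":-200,"ty":36,"tz":0,"gripper":0.5},{"wx":0,"wy":0,"wz":0,"tx":-200,"ty":36,"tz":0,"gripper":0.5},{"wx":0,"wy":0,"wz":0,"tx":-200,"ty":36,"tz":0,"gripper":0.5}]'
python3 -m creep '[{"wx":0,"wy":0,"wz":0,"tx":0,"ty":0,"tz":0,"gripper":0.5},{"wx":0,"wy":0,"wz":0,"tx":0,"ty":0,"tz":0,"gripper":0.5}]' >/dev/null
python3 - <<'E'
from h import *
st(); heads({"red":(.5142,-.258),"yellow":(.6208,-.271)}); go(.5142,-.258,.1,94)
cloud("scene")
for c in "red","yellow":
    for k in "knobs","foot": print(c,k,[(r["point"],round(r["confidence"],2)) for r in nets.place_of(f"{c}_{k}","scene")[:1]])
E
```

```text
time_s: 30.48
tool_pos: [0.4626, -0.0422, 0.2576]
tool_rot: [180.0, -0.0, 94.1]
force: [0.5, 0.1, 0.2]
grip_width: 0.0652
grasp_force: 0.0
time_s: 30.9
tool_pos: [0.5135, -0.2417, 0.258]
tool_rot: [179.9, 0.1, 94.4]
force: [0.2, 0.4, -0.1]
grip_width: 0.065
grasp_force: 0.0
31.07 [ 0.5127 -0.2414  0.2571] [-1.7991e+02  8.0000e-02  9.4120e+01] F [-0.5  1.3  0. ] w 0.0655 g 0.0
red top [ 0.5156 -0.2443  0.2467] [ 0.475 -0.298] [ 0.551 -0.218] screws 36 31 [ 0.4993 -0.2591  0.0261] [ 0.5295 -0.2578  0.0259]
  mid [ 0.5144 -0.2584  0.026 ] yaw 2.6
yellow top [ 0.6161 -0.2711  0.0595] [ 0.591 -0.31 ] [ 0.632 -0.249] screws 61 14 [ 0.6047 -0.2724  0.0256] [ 0.6368 -0.2717  0.0263]
  mid [ 0.6208 -0.2721  0.026 ] yaw 1.3
t [-18.9  -0.2 157.1] w [-0.06 -0.01  0.28]
red knobs [([0.517, -0.2575, 0.0229], 0.97)]
red foot [([0.522, -0.356, 0.029], 0.83)]
yellow knobs [([0.6185, -0.2721, 0.0235], 0.91)]
yellow foot [([0.6235, -0.3686, 0.0223], 0.9)]
```

```bash

python3 -m creep '[{"wx":0,"wy":0,"wz":0,"tx":-19,"ty":0,"tz":35,"gripper":0.5},{"wx":0,"wy":0,"wz":0,"tx":-19,"ty":0,"tz":75,"gripper":0.5},{"wx":0,"wy":0,"wz":0,"tx":-19,"ty":0,"tz":115,"gripper":0.5},{"wx":0,"wy":0,"wz":0,"tx":-19,"ty":0,"tz":150,"gripper":0.5},{"wx":0,"wy":0,"wz":0,"tx":-19,"ty":0,"tz":180,"gripper":0.5}]' >/dev/null
python3 -m creep '[{"wx":0,"wy":0,"wz":0,"tx":0,"ty":0,"tz":0,"gripper":0.5},{"wx":0,"wy":0,"wz":0,"tx":0,"ty":0,"tz":0,"gripper":0.5},{"wx":0,"wy":0,"wz":0,"tx":0,"ty":0,"tz":0,"gripper":0.5}]'
python3 - <<'E'
from h import *
st(); heads({"red":(.5142,-.258)}); go(.5145,-.2587,.003,93.5)
E
```

```text
time_s: 32.03
tool_pos: [0.5161, -0.2581, 0.0797]
tool_rot: [179.8, 0.1, 94.3]
force: [0.7, -1.0, -0.3]
grip_width: 0.0653
grasp_force: 0.0
32.03 [ 0.5161 -0.2581  0.0797] [1.7984e+02 5.0000e-02 9.4300e+01] F [ 0.7 -1.  -0.3] w 0.0653 g 0.0
red top [ 0.512  -0.2366  0.172 ] [ 0.475 -0.282] [ 0.554 -0.224] screws 55 39 [ 0.4997 -0.2594  0.0259] [ 0.5294 -0.2594  0.026 ]
  mid [ 0.5146 -0.2594  0.026 ] yaw 0.0
t [-0.  -2.4 77.2] w [0.23 0.08 0.79]
```

```bash

python3 -m creep '[{"wx":0,"wy":0,"wz":0.8,"tx":-1,"ty":-1.5,"tz":25,"gripper":0.5},{"wx":0,"wy":0,"wz":0.8,"tx":-1,"ty":-1.5,"tz":50,"gripper":0.5},{"wx":0,"wy":0,"wz":0.8,"tx":-1,"ty":-1.5,"tz":68,"gripper":0.5},{"wx":0,"wy":0,"wz":0.8,"tx":-1,"ty":-1.5,"tz":76,"gripper":0.5},{"wx":0,"wy":0,"wz":0.8,"tx":-1,"ty":-1.5,"tz":76,"gripper":0.5}]' |grep pos
python3 -m creep '[{"wx":0,"wy":0,"wz":0,"tx":0,"ty":0,"tz":0.5,"gripper":-1},{"wx":0,"wy":0,"wz":0,"tx":0,"ty":0,"tz":0.5,"gripper":-1},{"wx":0,"wy":0,"wz":0,"tx":0,"ty":0,"tz":0.5,"gripper":-1},{"wx":0,"wy":0,"wz":0,"tx":0,"ty":0,"tz":0.5,"gripper":-1},{"wx":0,"wy":0,"wz":0,"tx":0,"ty":0,"tz":0.5,"gripper":-1}]' 45
python3 -m creep '[{"wx":0,"wy":0,"wz":0,"tx":0,"ty":0,"tz":0,"gripper":-1},{"wx":0,"wy":0,"wz":0,"tx":0,"ty":0,"tz":0,"gripper":-1},{"wx":0,"wy":0,"wz":0,"tx":0,"ty":0,"tz":0,"gripper":-1}]' 45
```

```text
tool_pos: [0.5135, -0.2587, 0.0017]
time_s: 32.92
tool_pos: [0.5139, -0.2592, 0.0019]
tool_rot: [179.9, 0.0, 93.5]
force: [0.1, 0.3, -0.6]
grip_width: 0.0397
grasp_force: 0.0
time_s: 33.17
tool_pos: [0.5137, -0.259, 0.0013]
tool_rot: [180.0, 0.0, 93.5]
force: [1.8, -0.8, 0.2]
grip_width: 0.0364
grasp_force: 45.0
```

```bash

python3 -m creep '[{"wx":0,"wy":0,"wz":0,"tx":0,"ty":0,"tz":-10,"gripper":-1},{"wx":0,"wy":0,"wz":0,"tx":0,"ty":0,"tz":-30,"gripper":-1},{"wx":0,"wy":0,"wz":0,"tx":0,"ty":0,"tz":-60,"gripper":-1},{"wx":0,"wy":0,"wz":0,"tx":0,"ty":0,"tz":-90,"gripper":-1},{"wx":0,"wy":0,"wz":0,"tx":0,"ty":0,"tz":-120,"gripper":-1}]' 45 | grep -E "pos|forc|wid"
python3 -m creep '[{"wx":0,"wy":0,"wz":0,"tx":0,"ty":0,"tz":-30,"gripper":-1},{"wx":0,"wy":0,"wz":0,"tx":0,"ty":0,"tz":-60,"gripper":-1},{"wx":0,"wy":0,"wz":0,"tx":0,"ty":0,"tz":-80,"gripper":-1},{"wx":0,"wy":0,"wz":0,"tx":0,"ty":0,"tz":-80,"gripper":-1},{"wx":0,"wy":0,"wz":0,"tx":0,"ty":0,"tz":-80,"gripper":-1}]' 45 | grep -E "pos|forc|wid"
for i in 1 2 3; do python3 -m creep '[{"wx":0,"wy":0,"wz":0,"tx":0,"ty":0,"tz":0,"gripper":-1},{"wx":0,"wy":0,"wz":0,"tx":0,"ty":0,"tz":0,"gripper":-1},{"wx":0,"wy":0,"wz":0,"tx":0,"ty":0,"tz":0,"gripper":-1},{"wx":0,"wy":0,"wz":0,"tx":0,"ty":0,"tz":0,"gripper":-1},{"wx":0,"wy":0,"wz":0,"tx":0,"ty":0,"tz":0,"gripper":-1}]' 10 | grep -E "grasp"; done
python3 -m creep '[{"wx":0,"wy":0,"wz":0,"tx":0,"ty":0,"tz":0,"gripper":-1},{"wx":0,"wy":0,"wz":0,"tx":0,"ty":0,"tz":0,"gripper":-1},{"wx":0,"wy":0,"wz":0,"tx":0,"ty":0,"tz":0,"gripper":-1}]' 45
python3 - <<'E'
from h import *
st(); hang()
E
```

```text
tool_pos: [0.5123, -0.2589, 0.1224]
force: [1.1, 0.8, -2.1]
grip_width: 0.0363
grasp_force: 45.0
tool_pos: [0.5134, -0.2593, 0.202]
force: [-1.4, -0.1, -2.7]
grip_width: 0.0367
grasp_force: 45.0
grasp_force: 10.0
grasp_force: 10.0
grasp_force: 10.0
time_s: 35.5
tool_pos: [0.5133, -0.259, 0.2011]
tool_rot: [180.0, -0.0, 93.4]
force: [-1.1, -0.3, -1.2]
grip_width: 0.0364
grasp_force: 45.0
35.5 [ 0.5133 -0.259   0.2011] [179.99  -0.    93.45] F [-1.1 -0.3 -1.2] w 0.0364 g 45.0
-0.045 -0.03 13 mean [-0.0055  0.0023 -0.0397] min [-0.011 -0.003 -0.045] max [ 0.001  0.01  -0.03 ]
-0.06 -0.045 27 mean [-0.0074  0.0084 -0.0547] min [-0.033  0.    -0.06 ] max [ 0.006  0.028 -0.045]
-0.075 -0.06 230 mean [-0.0075  0.0059 -0.0655] min [-0.034 -0.014 -0.074] max [ 0.031  0.035 -0.06 ]
-0.1 -0.08 139 mean [-0.0398  0.0062 -0.086 ] min [-0.073 -0.011 -0.098] max [ 0.007  0.026 -0.08 ]
-0.12 -0.1 1 mean [-0.0228  0.107  -0.1112] min [-0.023  0.107 -0.111] max [-0.023  0.107 -0.111]
```

Red hangs about 8° off plumb, with the foot towards +y. I'll slacken it a little more.

```bash

for i in 1 2 3; do python3 -m creep '[{"wx":0,"wy":0,"wz":0,"tx":0,"ty":0,"tz":0,"gripper":-1},{"wx":0,"wy":0,"wz":0,"tx":0,"ty":0,"tz":0,"gripper":-1},{"wx":0,"wy":0,"wz":0,"tx":0,"ty":0,"tz":0,"gripper":-1},{"wx":0,"wy":0,"wz":0,"tx":0,"ty":0,"tz":0,"gripper":-1},{"wx":0,"wy":0,"wz":0,"tx":0,"ty":0,"tz":0,"gripper":-1}]' 7.5 | grep -E "grasp"; done
python3 - <<'E'
from h import *
st(); hang()
E
python3 -m creep '[{"wx":0,"wy":0,"wz":0,"tx":0,"ty":0,"tz":0,"gripper":-1},{"wx":0,"wy":0,"wz":0,"tx":0,"ty":0,"tz":0,"gripper":-1},{"wx":0,"wy":0,"wz":0,"tx":0,"ty":0,"tz":0,"gripper":-1}]' 45
python3 - <<'E'
from h import *
st(); hang()
E
```

```text
grasp_force: 7.5
grasp_force: 7.5
grasp_force: 7.5
36.8 [ 0.5133 -0.259   0.2011] [ 1.800e+02 -1.000e-02  9.345e+01] F [-0.1 -0.2 -0.7] w 0.0376 g 7.5
-0.045 -0.03 10 mean [-0.0045  0.0006 -0.0389] min [-0.01  -0.002 -0.044] max [ 0.001  0.007 -0.032]
-0.06 -0.045 31 mean [-0.0103  0.0091 -0.0542] min [-0.033 -0.002 -0.06 ] max [ 0.002  0.029 -0.045]
-0.075 -0.06 230 mean [-0.0071  0.0047 -0.0658] min [-0.034 -0.015 -0.075] max [ 0.029  0.03  -0.06 ]
-0.1 -0.08 144 mean [-0.0405  0.005  -0.0863] min [-0.072 -0.011 -0.099] max [ 0.005  0.026 -0.08 ]
time_s: 37.1
tool_pos: [0.5133, -0.259, 0.2011]
tool_rot: [180.0, -0.0, 93.4]
force: [0.1, -0.6, -1.5]
grip_width: 0.0362
grasp_force: 45.0
37.1 [ 0.5133 -0.259   0.2011] [180.    -0.    93.44] F [ 0.1 -0.6 -1.5] w 0.0362 g 45.0
-0.045 -0.03 13 mean [-0.005   0.0016 -0.04  ] min [-0.011 -0.002 -0.045] max [ 0.003  0.008 -0.031]
-0.06 -0.045 24 mean [-0.0072  0.0077 -0.0536] min [-0.03  -0.001 -0.06 ] max [ 0.004  0.027 -0.045]
-0.075 -0.06 234 mean [-0.0076  0.0054 -0.0655] min [-0.034 -0.015 -0.073] max [ 0.031  0.035 -0.06 ]
-0.1 -0.08 140 mean [-0.0407  0.0055 -0.0861] min [-0.072 -0.012 -0.097] max [ 0.01   0.027 -0.08 ]
-0.12 -0.1 1 mean [-0.0121 -0.0027 -0.1003] min [-0.012 -0.003 -0.1  ] max [-0.012 -0.003 -0.1  ]
```

```bash

for i in 1 2; do python3 -m creep '[{"wx":0,"wy":0,"wz":0,"tx":8,"ty":0,"tz":0,"gripper":-1},{"wx":0,"wy":0,"wz":0,"tx":0,"ty":0,"tz":0,"gripper":-1},{"wx":0,"wy":0,"wz":0,"tx":8,"ty":0,"tz":0,"gripper":-1},{"wx":0,"wy":0,"wz":0,"tx":0,"ty":0,"tz":0,"gripper":-1},{"wx":0,"wy":0,"wz":0,"tx":4,"ty":0,"tz":0,"gripper":-1}]' 8 | grep -E "grasp"; done
python3 -m creep '[{"wx":0,"wy":0,"wz":0,"tx":0,"ty":0,"tz":0,"gripper":-1},{"wx":0,"wy":0,"wz":0,"tx":0,"ty":0,"tz":0,"gripper":-1},{"wx":0,"wy":0,"wz":0,"tx":0,"ty":0,"tz":0,"gripper":-1}]' 8 | grep -E "grasp"
python3 -m creep '[{"wx":0,"wy":0,"wz":0,"tx":0,"ty":0,"tz":0,"gripper":-1},{"wx":0,"wy":0,"wz":0,"tx":0,"ty":0,"tz":0,"gripper":-1},{"wx":0,"wy":0,"wz":0,"tx":0,"ty":0,"tz":0,"gripper":-1}]' 45
python3 - <<'E'
from h import *
st(); hang("pics/hang2.png")
E
```

```text
grasp_force: 8.0
grasp_force: 8.0
grasp_force: 8.0
time_s: 38.48
tool_pos: [0.5128, -0.251, 0.2011]
tool_rot: [180.0, -0.0, 93.4]
force: [-0.6, -0.5, -1.5]
grip_width: 0.0368
grasp_force: 45.0
38.48 [ 0.5128 -0.251   0.2011] [180.    -0.    93.45] F [-0.6 -0.5 -1.5] w 0.0368 g 45.0
-0.045 -0.03 19 mean [-0.005  -0.0047 -0.0378] min [-0.01  -0.008 -0.045] max [ 0.002  0.004 -0.03 ]
-0.06 -0.045 24 mean [-0.0065 -0.0039 -0.0521] min [-0.013 -0.008 -0.06 ] max [ 0.003  0.003 -0.046]
-0.075 -0.06 234 mean [-0.0067 -0.004  -0.0659] min [-0.033 -0.025 -0.073] max [ 0.03   0.024 -0.06 ]
-0.1 -0.08 154 mean [-0.0389 -0.0074 -0.0867] min [-0.073 -0.023 -0.097] max [ 0.011  0.015 -0.081]
-0.12 -0.1 24 mean [-0.019   0.1038 -0.1109] min [-0.03   0.099 -0.12 ] max [ 0.046  0.109 -0.102]
```

View pics/hang2.png

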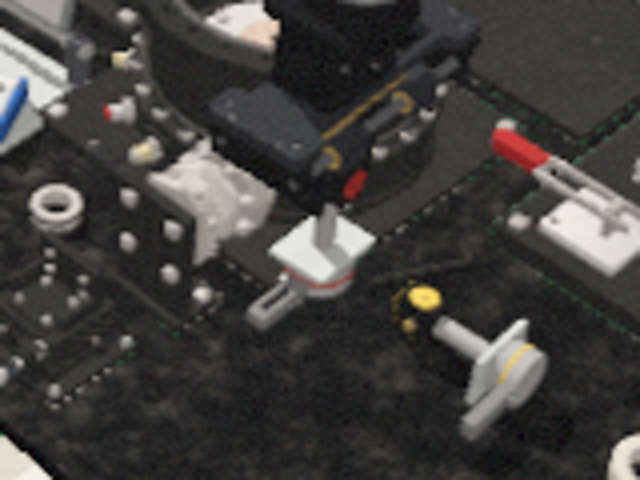

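Red now hangs plumb (stem at (325,225), disc level). On to nest2.

```bash

python3 -m creep '[{"wx":0,"wy":0,"wz":-0.8,"tx":0,"ty":-10,"tz":-25,"gripper":-1},{"wx":0,"wy":0,"wz":-0.8,"tx":10,"ty":-25,"tz":-50,"gripper":-1},{"wx":0,"wy":0,"wz":-0.8,"tx":25,"ty":-40,"tz":-75,"gripper":-1},{"wx":0,"wy":0,"wz":-0.8,"tx":45,"ty":-55,"tz":-75,"gripper":-1},{"wx":0,"wy":0,"wz":-0.8,"tx":75,"ty":-55,"tz":-75,"gripper":-1}]' >/dev/null
python3 -m creep '[{"wx":0,"wy":0,"wz":0,"tx":35,"ty":5,"tz":0,"gripper":-1},{"wx":0,"wy":0,"wz":0,"tx":70,"ty":5,"tz":0,"gripper":-1},{"wx":0,"wy":0,"wz":0,"tx":105,"ty":10,"tz":0,"gripper":-1},{"wx":0,"wy":0,"wz":0,"tx":140,"ty":10,"tz":0,"gripper":-1},{"wx":0,"wy":0,"wz":0,"tx":175,"ty":15,"tz":0,"gripper":-1}]' >/dev/null
python3 -m creep '[{"wx":0,"wy":0,"wz":0,"tx":35,"ty":5,"tz":0,"gripper":-1},{"wx":0,"wy":0,"wz":0,"tx":70,"ty":10,"tz":0,"gripper":-1},{"wx":0,"wy":0,"wz":0,"tx":105,"ty":15,"tz":0,"gripper":-1},{"wx":0,"wy":0,"wz":0,"tx":140,"ty":20,"tz":0,"gripper":-1},{"wx":0,"wy":0,"wz":0,"tx":165,"ty":25,"tz":0,"gripper":-1}]'
python3 -m creep '[{"wx":0,"wy":0,"wz":0,"tx":15,"ty":5,"tz":0,"gripper":-1},{"wx":0,"wy":0,"wz":0,"tx":20,"ty":5,"tz":0,"gripper":-1},{"wx":0,"wy":0,"wz":0,"tx":20,"ty":5,"tz":0,"gripper":-1},{"wx":0,"wy":0,"wz":0,"tx":20,"ty":5,"tz":0,"gripper":-1}]' >/dev/null
python3 - <<'E'
from h import *
st(); hang(); god(.53,.193,.11,94.26)
E
```

```text
time_s: 39.78
tool_pos: [0.4674, 0.1663, 0.2761]
tool_rot: [180.0, -0.1, 94.4]
force: [0.3, 0.8, -1.3]
grip_width: 0.0364
grasp_force: 45.0
40.12 [0.4719 0.1808 0.276 ] [-1.7998e+02  7.0000e-02  9.4120e+01] F [-1.2 -0.4 -0.8] w 0.036 g 45.0
-0.045 -0.03 19 mean [-0.0051 -0.0052 -0.037 ] min [-0.011 -0.01  -0.043] max [ 0.002  0.005 -0.03 ]
-0.06 -0.045 28 mean [-0.0043 -0.0049 -0.0527] min [-0.011 -0.01  -0.06 ] max [ 0.004  0.005 -0.045]
-0.075 -0.06 171 mean [-0.0052 -0.0058 -0.066 ] min [-0.034 -0.027 -0.074] max [ 0.03   0.026 -0.061]
-0.1 -0.08 135 mean [-0.0351 -0.0108 -0.0871] min [-0.073 -0.026 -0.098] max [ 0.01   0.005 -0.08 ]
t [ 48.3  45.7 166.2] w [ 0.    0.05 -0.19]
```

```bash

python3 -m creep '[{"wx":0,"wy":0,"wz":0,"tx":20,"ty":18,"tz":0,"gripper":-1},{"wx":0,"wy":0,"wz":0,"tx":40,"ty":36,"tz":0,"gripper":-1},{"wx":0,"wy":0,"wz":0,"tx":48,"ty":46,"tz":0,"gripper":-1},{"wx":0,"wy":0,"wz":0,"tx":48,"ty":46,"tz":0,"gripper":-1},{"wx":0,"wy":0,"wz":0,"tx":48,"ty":46,"tz":20,"gripper":-1}]' >/dev/null
python3 -m creep '[{"wx":0,"wy":0,"wz":0,"tx":0,"ty":0,"tz":30,"gripper":-1},{"wx":0,"wy":0,"wz":0,"tx":0,"ty":0,"tz":60,"gripper":-1},{"wx":0,"wy":0,"wz":0,"tx":0,"ty":0,"tz":90,"gripper":-1},{"wx":0,"wy":0,"wz":0,"tx":0,"ty":0,"tz":115,"gripper":-1},{"wx":0,"wy":0,"wz":0,"tx":0,"ty":0,"tz":135,"gripper":-1}]' >/dev/null
python3 -m creep '[{"wx":0,"wy":0,"wz":0,"tx":0,"ty":0,"tz":11,"gripper":-1},{"wx":0,"wy":0,"wz":0,"tx":0,"ty":0,"tz":20,"gripper":-1},{"wx":0,"wy":0,"wz":0,"tx":0,"ty":0,"tz":25,"gripper":-1},{"wx":0,"wy":0,"wz":0,"tx":0,"ty":0,"tz":25,"gripper":-1},{"wx":0,"wy":0,"wz":0,"tx":0,"ty":0,"tz":25,"gripper":-1}]'
python3 - <<'E'
from h import *
st(); god(.53,.193,.088,94.26)
E
```

```text
time_s: 41.42
tool_pos: [0.5146, 0.2342, 0.0972]
tool_rot: [179.9, -0.0, 94.2]
force: [-0.2, -0.1, -2.3]
grip_width: 0.0368
grasp_force: 45.0
41.42 [0.5146 0.2342 0.0972] [ 1.7992e+02 -3.0000e-02  9.4230e+01] F [-0.2 -0.1 -2.3] w 0.0368 g 45.0
t [-2.3 -0.6  9.2] w [ 0.08 -0.03 -0.03]
```

```bash

python3 -m creep '[{"wx":0,"wy":0,"wz":0,"tx":-2,"ty":0,"tz":5,"gripper":-1},{"wx":0,"wy":0,"wz":0,"tx":-2,"ty":0,"tz":8,"gripper":-1},{"wx":0,"wy":0,"wz":0,"tx":-2,"ty":0,"tz":8,"gripper":-1},{"wx":0,"wy":0,"wz":0,"tx":-2,"ty":0,"tz":8,"gripper":-1}]' | grep -E "pos|^force"
for i in 1 2 3 4; do python3 -m creep '[{"wx":0,"wy":0,"wz":0,"tx":0,"ty":0,"tz":1,"gripper":-1},{"wx":0,"wy":0,"wz":0,"tx":0,"ty":0,"tz":1,"gripper":-1},{"wx":0,"wy":0,"wz":0,"tx":0,"ty":0,"tz":1,"gripper":-1}]'| grep -E "pos|^force"; done
```

```text
tool_pos: [0.514, 0.2322, 0.0882]
force: [0.8, -1.0, -1.0]
tool_pos: [0.5144, 0.2324, 0.0877]
force: [-1.1, -0.0, 1.5]
tool_pos: [0.5146, 0.2325, 0.0876]
force: [-1.4, -1.4, 7.1]
tool_pos: [0.5148, 0.2326, 0.0876]
force: [-3.2, -1.9, 12.6]
tool_pos: [0.515, 0.2328, 0.0876]
force: [-5.1, -2.9, 16.9]
```

```bash

python3 -m creep '[{"wx":0,"wy":0,"wz":0,"tx":0,"ty":0,"tz":-3.5,"gripper":-1},{"wx":0,"wy":0,"wz":0,"tx":0,"ty":0,"tz":-3.5,"gripper":0.3},{"wx":0,"wy":0,"wz":0,"tx":0,"ty":0,"tz":-3.5,"gripper":0.3},{"wx":0,"wy":0,"wz":0,"tx":0,"ty":0,"tz":-3.5,"gripper":0.3},{"wx":0,"wy":0,"wz":0,"tx":0,"ty":0,"tz":-3.5,"gripper":0.3}]' |grep -E "pos|width"
python3 -m creep '[{"wx":0,"wy":0,"wz":0,"tx":0,"ty":0,"tz":-25,"gripper":0.3},{"wx":0,"wy":0,"wz":0,"tx":0,"ty":0,"tz":-60,"gripper":0.3},{"wx":0,"wy":0,"wz":0,"tx":0,"ty":0,"tz":-90,"gripper":0.3},{"wx":0,"wy":0,"wz":0,"tx":0,"ty":-40,"tz":-90,"gripper":0.3},{"wx":0,"wy":0,"wz":0,"tx":0,"ty":-70,"tz":-90,"gripper":0.3}]' >/dev/null
python3 -m creep '[{"wx":0,"wy":0,"wz":-35,"tx":0,"ty":-30,"tz":0,"gripper":-1},{"wx":0,"wy":0,"wz":-35,"tx":0,"ty":-30,"tz":0,"gripper":-1},{"wx":0,"wy":0,"wz":-35,"tx":0,"ty":-30,"tz":0,"gripper":-1},{"wx":0,"wy":0,"wz":-35,"tx":0,"ty":-30,"tz":0,"gripper":-1},{"wx":0,"wy":0,"wz":-35,"tx":0,"ty":-30,"tz":0,"gripper":-1}]' >/dev/null
python3 -m creep '[{"wx":0,"wy":0,"wz":-35,"tx":0,"ty":0,"tz":0,"gripper":-1},{"wx":0,"wy":0,"wz":-35,"tx":0,"ty":0,"tz":0,"gripper":-1},{"wx":0,"wy":0,"wz":-35,"tx":0,"ty":0,"tz":0,"gripper":-1},{"wx":0,"wy":0,"wz":-35,"tx":0,"ty":0,"tz":0,"gripper":-1},{"wx":0,"wy":0,"wz":-35,"tx":0,"ty":0,"tz":0,"gripper":-1}]' >/dev/null
python3 -m creep '[{"wx":0,"wy":0,"wz":-20,"tx":0,"ty":0,"tz":0,"gripper":-1},{"wx":0,"wy":0,"wz":-20,"tx":0,"ty":0,"tz":0,"gripper":-1},{"wx":0,"wy":0,"wz":-20,"tx":0,"ty":0,"tz":0,"gripper":-1},{"wx":0,"wy":0,"wz":-20,"tx":0,"ty":0,"tz":0,"gripper":-1},{"wx":0,"wy":0,"wz":-20,"tx":0,"ty":0,"tz":0,"gripper":-1}]'
python3 - <<'E'
from h import *
st(); 
for c in ("wrist","scene"): cloud(c); post("red",c)
post("green","scene"); god(.430,.193,.0135)
E
```

```text
tool_pos: [0.5139, 0.2321, 0.0871]
grip_width: 0.0536
time_s: 44.83
tool_pos: [0.4143, 0.2247, 0.1774]
tool_rot: [-180.0, -0.0, -175.9]
force: [0.6, -0.3, 0.6]
grip_width: 0.0001
grasp_force: 0.0
44.83 [0.4143 0.2247 0.1774] [-1.8000e+02 -1.0000e-02 -1.7592e+02] F [ 0.6 -0.3  0.6] w 0.0001 g 0.0
wrist red foot d,e,z 0.3983 -0.0084 0.0013 0.2
wrist red tail d,e,z 0.4616 0.1907 0.0165 0.67
scene red foot d,e,z 0.5276 0.193 0.0162 0.83
scene red tail d,e,z 0.4638 0.1921 0.0158 0.76
scene red knobs d,e,z 0.5298 0.1948 0.1089 0.59
scene green foot d,e,z 0.5489 0.2907 0.0066 0.68
scene green tail d,e,z 0.4791 0.2958 0.0168 0.78
scene green knobs d,e,z 0.5495 0.2901 0.1058 0.68
t [-1.000e-01 -3.000e-01  1.641e+02] w [ 0.    0.   -0.03]
```

Green seems to have shifted back about 15 mm. That could be the announced knock or a graze, so I'll mend it after pushing red home.

```bash

python3 -m creep '[{"wx":0,"wy":0,"wz":0,"tx":0,"ty":-0.5,"tz":35,"gripper":-1},{"wx":0,"wy":0,"wz":0,"tx":0,"ty":-0.5,"tz":70,"gripper":-1},{"wx":0,"wy":0,"wz":0,"tx":0,"ty":-0.5,"tz":105,"gripper":-1},{"wx":0,"wy":0,"wz":0,"tx":0,"ty":-0.5,"tz":135,"gripper":-1},{"wx":0,"wy":0,"wz":0,"tx":0,"ty":-0.5,"tz":155,"gripper":-1}]' >/dev/null
python3 -m creep '[{"wx":0,"wy":0,"wz":0,"tx":0,"ty":0,"tz":5,"gripper":-1},{"wx":0,"wy":0,"wz":0,"tx":0,"ty":0,"tz":9,"gripper":-1},{"wx":0,"wy":0,"wz":0,"tx":0,"ty":0,"tz":9,"gripper":-1},{"wx":0,"wy":0,"wz":0,"tx":0,"ty":0,"tz":9,"gripper":-1}]'
python3 - <<'E'
from h import *
o=get_obs()["tool_pos"]; print("d,e",o@U,o@E_)
E
```

```text
time_s: 46.13
tool_pos: [0.4155, 0.2249, 0.015]
tool_rot: [179.9, 0.1, -175.8]
force: [-0.1, 0.1, 0.5]
grip_width: 0.0004
grasp_force: 0.0
d,e 0.43108403071896273 0.19344216680511095
```

```bash

python3 -m creep '[{"wx":0,"wy":0,"wz":0,"tx":-6,"ty":0,"tz":1,"gripper":-1},{"wx":0,"wy":0,"wz":0,"tx":-14,"ty":0,"tz":1,"gripper":-1},{"wx":0,"wy":0,"wz":0,"tx":-20,"ty":0,"tz":1,"gripper":-1},{"wx":0,"wy":0,"wz":0,"tx":-25,"ty":0,"tz":1,"gripper":-1},{"wx":0,"wy":0,"wz":0,"tx":-30,"ty":0,"tz":1,"gripper":-1}]' | grep -E "pos|^force"
python3 -m creep '[{"wx":0,"wy":0,"wz":0,"tx":-3,"ty":0,"tz":0,"gripper":-1},{"wx":0,"wy":0,"wz":0,"tx":-6,"ty":0,"tz":0,"gripper":-1},{"wx":0,"wy":0,"wz":0,"tx":-9,"ty":0,"tz":0,"gripper":-1},{"wx":0,"wy":0,"wz":0,"tx":-12,"ty":0,"tz":0,"gripper":-1},{"wx":0,"wy":0,"wz":0,"tx":-15,"ty":0,"tz":0,"gripper":-1}]' | grep -E "pos|^force"
for i in 1 2 3 4 5; do python3 -m creep '[{"wx":0,"wy":0,"wz":0,"tx":-1,"ty":0,"tz":0,"gripper":-1},{"wx":0,"wy":0,"wz":0,"tx":-1.5,"ty":0,"tz":0,"gripper":-1},{"wx":0,"wy":0,"wz":0,"tx":-1.5,"ty":0,"tz":0,"gripper":-1}]'| grep -E "pos|^force"; done
python3 - <<'E'
from h import *
o=get_obs()["tool_pos"]; print("d,e",o@U,o@E_)
E
```

```text
tool_pos: [0.4449, 0.2266, 0.0129]
force: [-1.5, 0.2, 1.7]
tool_pos: [0.4595, 0.2275, 0.0125]
force: [-1.4, -0.7, 0.2]
tool_pos: [0.4607, 0.2276, 0.0125]
force: [-1.8, -1.1, 0.4]
tool_pos: [0.4621, 0.2279, 0.0125]
force: [-1.5, -0.2, 0.8]
tool_pos: [0.4639, 0.228, 0.0126]
force: [-1.9, 0.7, -1.0]
tool_pos: [0.4655, 0.228, 0.0126]
force: [-1.4, 0.4, -0.9]
tool_pos: [0.466, 0.2281, 0.0125]
force: [-4.4, 0.0, 1.2]
d,e 0.4816597084154448 0.19278934104579384
```

Firm contact at d≈0.482. I'll press to confirm, then back off and look at green.

```bash

for i in 1 2 3 4; do python3 -m creep '[{"wx":0,"wy":0,"wz":0,"tx":-1.5,"ty":0,"tz":0,"gripper":-1},{"wx":0,"wy":0,"wz":0,"tx":-1.5,"ty":0,"tz":0,"gripper":-1},{"wx":0,"wy":0,"wz":0,"tx":-1.5,"ty":0,"tz":0,"gripper":-1}]'| grep -E "pos|^force"; done
python3 -m creep '[{"wx":0,"wy":0,"wz":0,"tx":8,"ty":0,"tz":0,"gripper":-1},{"wx":0,"wy":0,"wz":0,"tx":40,"ty":0,"tz":0,"gripper":-1},{"wx":0,"wy":0,"wz":0,"tx":50,"ty":0,"tz":-40,"gripper":-1},{"wx":0,"wy":0,"wz":0,"tx":50,"ty":0,"tz":-80,"gripper":-1},{"wx":0,"wy":0,"wz":0,"tx":50,"ty":0,"tz":-120,"gripper":-1}]' >/dev/null
python3 -m creep '[{"wx":0,"wy":0,"wz":0,"tx":0,"ty":0,"tz":-40,"gripper":-1},{"wx":0,"wy":0,"wz":0,"tx":0,"ty":0,"tz":-50,"gripper":-1},{"wx":0,"wy":0,"wz":0,"tx":0,"ty":0,"tz":-50,"gripper":-1}]' 
cat >> h.py <<'E'
def view(e0,save=None):
    p,W=cloud("scene"); D,E,Z=W@U,W@E_,W[...,2]
    for e in e0:
        s=(abs(Z-.041)<.004)&(abs(E-e)<.04)&(D>.48)&(D<.61)
        if s.sum()>10: print(e,"flange d",np.percentile(D[s],[2,98]).round(4),"e",np.percentile(E[s],[2,98]).round(4),s.sum())
    if save: cv2.imwrite(save,cv2.resize(p[120:240,160:320],(800,600),interpolation=cv2.INTER_CUBIC)[:,:,::-1])
E
python3 - <<'E'
from h import *
st(); view((.281,.193),"pics/d4.png"); post("red","scene"); post("green","scene"); cloud("wrist"); post("green","wrist")
E
```

```text
tool_pos: [0.4662, 0.2281, 0.0124]
force: [-8.0, -0.7, 5.0]
tool_pos: [0.4663, 0.2281, 0.0123]
force: [-11.9, -1.6, 7.5]
tool_pos: [0.4663, 0.2281, 0.0122]
force: [-14.4, -1.2, 12.5]
tool_pos: [0.4664, 0.2281, 0.0122]
force: [-18.4, -1.6, 15.3]
time_s: 49.88
tool_pos: [0.4266, 0.2263, 0.1874]
tool_rot: [179.7, 0.6, -175.8]
force: [0.2, -0.3, -0.6]
grip_width: 0.0006
grasp_force: 0.0
49.88 [0.4266 0.2263 0.1874] [ 179.7     0.58 -175.8 ] F [ 0.2 -0.3 -0.6] w 0.0006 g 0.0
0.281 flange d [0.5175 0.5759] e [0.2662 0.3126] 108
0.193 flange d [0.5314 0.5912] e [0.1706 0.216 ] 112
scene red foot d,e,z 0.5606 0.1927 0.0161 0.57
scene red tail d,e,z 0.4984 0.1896 0.019 0.88
scene red knobs d,e,z 0.5979 -0.4133 0.0219 0.74
scene green foot d,e,z 0.5633 0.1949 0.0155 0.68
scene green tail d,e,z 0.4762 0.2957 0.0127 0.73
scene green knobs d,e,z 0.5483 0.2928 0.108 0.64
wrist green foot d,e,z 0.3979 -0.0099 0.0019 0.16
wrist green tail d,e,z 0.4779 0.2983 0.0163 0.35
```

View pics/d4.png

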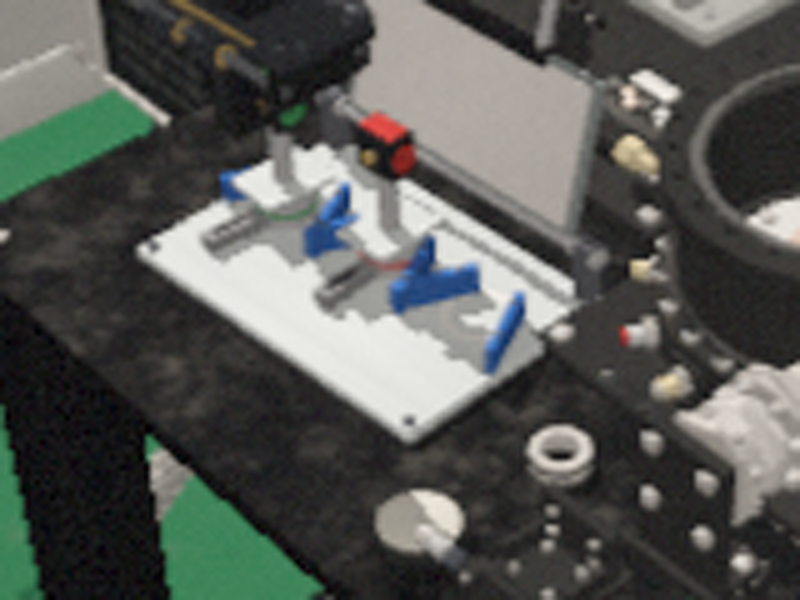

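The scene view shows red fully home (flange centre d=0.561, e=0.193). Green is knocked back (d=0.547, e=0.289), its tail end skewed to e≈0.296. I'll straighten green's tail from its outer side, then push it home again.

```bash

python3 -m creep '[{"wx":0,"wy":0,"wz":0,"tx":-30,"ty":143,"tz":0,"gripper":-1},{"wx":0,"wy":0,"wz":0,"tx":-30,"ty":143,"tz":0,"gripper":-1},{"wx":0,"wy":0,"wz":0,"tx":-30,"ty":143,"tz":0,"gripper":-1},{"wx":0,"wy":0,"wz":0,"tx":-30,"ty":143,"tz":0,"gripper":-1},{"wx":0,"wy":0,"wz":0,"tx":-30,"ty":143,"tz":0,"gripper":-1}]'
python3 -m creep '[{"wx":0,"wy":0,"wz":0,"tx":0,"ty":0,"tz":0,"gripper":-1},{"wx":0,"wy":0,"wz":0,"tx":0,"ty":0,"tz":0,"gripper":-1}]'>/dev/null
python3 - <<'E'
from h import *
st(); o=get_obs()["tool_pos"]; print("d,e",o@U,o@E_); god(.478,.336,.0135)
view((.281,)); cloud("wrist"); post("green","wrist"); post("green","scene")
E
```

```text
time_s: 50.85
tool_pos: [0.4405, 0.3759, 0.1818]
tool_rot: [179.9, -0.0, -175.3]
force: [-0.2, -0.0, 0.4]
grip_width: 0.0009
grasp_force: 0.0
51.02 [0.4425 0.3683 0.1822] [-1.7991e+02 -3.0000e-02 -1.7581e+02] F [ 0.4 -1.1  0. ] w 0.0004 g 0.0
d,e 0.46860351578405046 0.3344368561174164
t [ -9.4   1.8 168.7] w [-0.09 -0.03 -0.07]
0.281 flange d [0.5159 0.5764] e [0.2651 0.3128] 111
wrist green tail d,e,z 0.4788 0.2989 0.0159 0.69
scene green foot d,e,z 0.5495 0.2909 0.0094 0.98
scene green tail d,e,z 0.4761 0.295 0.0164 0.9
scene green knobs d,e,z 0.5503 0.2915 0.1063 0.83
```

```bash

python3 -m creep '[{"wx":0,"wy":0,"wz":0,"tx":-9,"ty":4,"tz":35,"gripper":-1},{"wx":0,"wy":0,"wz":0,"tx":-9,"ty":4,"tz":75,"gripper":-1},{"wx":0,"wy":0,"wz":0,"tx":-9,"ty":4,"tz":115,"gripper":-1},{"wx":0,"wy":0,"wz":0,"tx":-9,"ty":4,"tz":150,"gripper":-1},{"wx":0,"wy":0,"wz":0,"tx":-9,"ty":4,"tz":166,"gripper":-1}]'
python3 -m creep '[{"wx":0,"wy":0,"wz":0,"tx":0,"ty":-4,"tz":1,"gripper":-1},{"wx":0,"wy":0,"wz":0,"tx":0,"ty":-9,"tz":1,"gripper":-1},{"wx":0,"wy":0,"wz":0,"tx":0,"ty":-14,"tz":1,"gripper":-1},{"wx":0,"wy":0,"wz":0,"tx":0,"ty":-18,"tz":1,"gripper":-1},{"wx":0,"wy":0,"wz":0,"tx":0,"ty":-22,"tz":1,"gripper":-1}]'
python3 -m creep '[{"wx":0,"wy":0,"wz":0,"tx":0,"ty":-3,"tz":0,"gripper":-1},{"wx":0,"wy":0,"wz":0,"tx":0,"ty":-6,"tz":0,"gripper":-1},{"wx":0,"wy":0,"wz":0,"tx":0,"ty":-9,"tz":0,"gripper":-1},{"wx":0,"wy":0,"wz":0,"tx":0,"ty":-9,"tz":0,"gripper":-1}]'
python3 - <<'E'
from h import *
o=get_obs()["tool_pos"]; print("d,e",o@U,o@E_); view((.281,)); post("green","scene")
E
```

```text
time_s: 51.83
tool_pos: [0.4482, 0.3719, 0.0117]
tool_rot: [-179.7, -0.3, -175.8]
force: [-0.3, 0.1, 1.0]
grip_width: 0.0004
grasp_force: 0.0
time_s: 52.25
tool_pos: [0.4535, 0.3522, 0.0171]
tool_rot: [179.9, 0.1, -175.8]
force: [-0.1, -0.8, 0.0]
grip_width: 0.001
grasp_force: 0.0
time_s: 52.58
tool_pos: [0.4534, 0.343, 0.016]
tool_rot: [180.0, 0.0, -175.8]
force: [-0.5, 0.6, 0.2]
grip_width: 0.0006
grasp_force: 0.0
d,e 0.47764732910264784 0.30836362160271263
0.281 flange d [0.5052 0.5767] e [0.2578 0.2945] 32
scene green foot d,e,z 0.5514 0.2907 0.0107 0.55
scene green tail d,e,z 0.4792 0.2908 0.0164 0.7
scene green knobs d,e,z 0.5501 0.2889 0.1058 0.56
```

```bash

python3 -m creep '[{"wx":0,"wy":0,"wz":0,"tx":0,"ty":-3,"tz":0,"gripper":-1},{"wx":0,"wy":0,"wz":0,"tx":0,"ty":-6,"tz":0,"gripper":-1},{"wx":0,"wy":0,"wz":0,"tx":0,"ty":-8,"tz":0,"gripper":-1},{"wx":0,"wy":0,"wz":0,"tx":0,"ty":-8,"tz":0,"gripper":-1}]' | grep -E "pos|^force"
python3 -m creep '[{"wx":0,"wy":0,"wz":0,"tx":0,"ty":12,"tz":0,"gripper":-1},{"wx":0,"wy":0,"wz":0,"tx":20,"ty":15,"tz":0,"gripper":-1},{"wx":0,"wy":0,"wz":0,"tx":47,"ty":15,"tz":0,"gripper":-1},{"wx":0,"wy":0,"wz":0,"tx":47,"ty":-17,"tz":0,"gripper":-1},{"wx":0,"wy":0,"wz":0,"tx":47,"ty":-17,"tz":0,"gripper":-1}]'
python3 - <<'E'
from h import *
o=get_obs()["tool_pos"]; print("d,e",o@U,o@E_); view((.281,)); post("green","scene")
E
```

```text
tool_pos: [0.4538, 0.3348, 0.0155]
force: [0.1, 0.5, -0.2]
time_s: 53.53
tool_pos: [0.4069, 0.3113, 0.015]
tool_rot: [-179.8, -0.1, -175.8]
force: [1.5, -1.7, 0.6]
grip_width: 0.0003
grasp_force: 0.0
d,e 0.42890954249419216 0.28023268228939524
0.281 flange d [0.5309 0.5778] e [0.2635 0.3105] 77
scene green foot d,e,z 0.5481 0.2908 0.0124 0.56
scene green tail d,e,z 0.6696 0.1915 0.2133 0.75
scene green knobs d,e,z 0.5425 0.1946 -0.0004 0.7
```

```bash

python3 -m creep '[{"wx":0,"wy":0,"wz":0,"tx":-10,"ty":2,"tz":2,"gripper":-1},{"wx":0,"wy":0,"wz":0,"tx":-20,"ty":2,"tz":2,"gripper":-1},{"wx":0,"wy":0,"wz":0,"tx":-28,"ty":2,"tz":2,"gripper":-1},{"wx":0,"wy":0,"wz":0,"tx":-34,"ty":2,"tz":2,"gripper":-1},{"wx":0,"wy":0,"wz":0,"tx":-38,"ty":2,"tz":2,"gripper":-1}]' | grep -E "pos|^force"
python3 -m creep '[{"wx":0,"wy":0,"wz":0,"tx":-2,"ty":0,"tz":0,"gripper":-1},{"wx":0,"wy":0,"wz":0,"tx":-4,"ty":0,"tz":0,"gripper":-1},{"wx":0,"wy":0,"wz":0,"tx":-6,"ty":0,"tz":0,"gripper":-1},{"wx":0,"wy":0,"wz":0,"tx":-8,"ty":0,"tz":0,"gripper":-1},{"wx":0,"wy":0,"wz":0,"tx":-10,"ty":0,"tz":0,"gripper":-1}]' | grep -E "pos|^force"
for i in 1 2 3 4; do python3 -m creep '[{"wx":0,"wy":0,"wz":0,"tx":-1,"ty":0,"tz":0,"gripper":-1},{"wx":0,"wy":0,"wz":0,"tx":-1.5,"ty":0,"tz":0,"gripper":-1},{"wx":0,"wy":0,"wz":0,"tx":-1.5,"ty":0,"tz":0,"gripper":-1}]'| grep -E "pos|^force"; done
python3 - <<'E'
from h import *
o=get_obs()["tool_pos"]; print("d,e",o@U,o@E_); view((.281,))
E
```

```text
tool_pos: [0.4471, 0.3198, 0.0135]
force: [-3.9, -0.4, 2.8]
tool_pos: [0.4523, 0.3201, 0.0132]
force: [-7.4, -1.4, 5.4]
tool_pos: [0.4545, 0.3203, 0.0132]
force: [-7.0, -1.0, 5.3]
tool_pos: [0.456, 0.3204, 0.0132]
force: [-6.6, -1.2, 4.8]
tool_pos: [0.4577, 0.3206, 0.0132]
force: [-6.9, -1.6, 3.6]
tool_pos: [0.4592, 0.3208, 0.0132]
force: [-6.1, -0.9, 4.0]
d,e 0.48173448610151387 0.2857441604346855
0.281 flange d [0.481  0.5892] e [0.2599 0.2784] 13
```

```bash

for i in 1 2 3 4; do python3 -m creep '[{"wx":0,"wy":0,"wz":0,"tx":-1,"ty":0,"tz":0,"gripper":-1},{"wx":0,"wy":0,"wz":0,"tx":-1.5,"ty":0,"tz":0,"gripper":-1},{"wx":0,"wy":0,"wz":0,"tx":-1.5,"ty":0,"tz":0,"gripper":-1}]'| grep -E "pos|^force"; done
python3 - <<'E'
from h import *
o=get_obs()["tool_pos"]; print("d,e",o@U,o@E_)
E
python3 -m creep '[{"wx":0,"wy":0,"wz":0,"tx":8,"ty":0,"tz":0,"gripper":-1},{"wx":0,"wy":0,"wz":0,"tx":40,"ty":0,"tz":0,"gripper":-1},{"wx":0,"wy":0,"wz":0,"tx":50,"ty":0,"tz":-40,"gripper":-1},{"wx":0,"wy":0,"wz":0,"tx":50,"ty":0,"tz":-80,"gripper":-1},{"wx":0,"wy":0,"wz":0,"tx":50,"ty":0,"tz":-120,"gripper":-1}]' >/dev/null
python3 -m creep '[{"wx":0,"wy":0,"wz":0,"tx":0,"ty":-35,"tz":-40,"gripper":-1},{"wx":0,"wy":0,"wz":0,"tx":0,"ty":-70,"tz":-50,"gripper":-1},{"wx":0,"wy":0,"wz":0,"tx":0,"ty":-105,"tz":-80,"gripper":-1},{"wx":0,"wy":0,"wz":0,"tx":0,"ty":-140,"tz":-80,"gripper":-1},{"wx":0,"wy":0,"wz":0,"tx":0,"ty":-175,"tz":-80,"gripper":-1}]' 
python3 - <<'E'
from h import *
st(); view((.281,.193)); post("red","scene"); post("green","scene"); print([(r["point"],round(r["confidence"],2)) for k in ("knobs","foot") for r in nets.place_of("yellow_"+k,"scene")[:1]])
E
```

```text
tool_pos: [0.4595, 0.3208, 0.0132]
force: [-9.0, -2.2, 6.4]
tool_pos: [0.4596, 0.3209, 0.0131]
force: [-12.7, -1.7, 9.9]
tool_pos: [0.4597, 0.3208, 0.013]
force: [-15.1, -3.8, 11.9]
tool_pos: [0.4598, 0.3209, 0.013]
force: [-17.5, -3.8, 15.8]
d,e 0.4823708498019642 0.2858546123991429
time_s: 57.45
tool_pos: [0.4327, 0.1415, 0.2164]
tool_rot: [179.9, 0.3, -175.8]
force: [0.3, -0.7, 0.5]
grip_width: 0.0006
grasp_force: 0.0
57.45 [0.4327 0.1415 0.2164] [ 179.88    0.34 -175.77] F [ 0.3 -0.7  0.5] w 0.0006 g 0.0
0.281 flange d [0.5304 0.5903] e [0.2608 0.3044] 104
0.193 flange d [0.5309 0.59  ] e [0.1717 0.2161] 117
scene red foot d,e,z 0.5622 0.1961 0.015 0.78
scene red tail d,e,z 0.4935 0.1913 0.0167 0.55
scene red knobs d,e,z 0.5626 0.1951 0.1096 0.82
scene green foot d,e,z 0.5619 0.2853 0.0084 0.71
scene green tail d,e,z 0.4937 0.2804 0.0172 0.75
scene green knobs d,e,z 0.5618 0.2855 0.1062 0.81
[([0.5398, 0.3272, 0.0107], 0.65), ([0.625, -0.3678, 0.0194], 0.77)]
```

Green and red are both home. Before fetching yellow I'll check clearance for the gripper body around it.

```bash

python3 - <<'E'
from h import *
for c in ("top","scene"):
    p,W=cloud(c); Q=W[np.isfinite(W[...,2])]
    for X in np.arange(.62,.80,.02):
        row=[]
        for Y in np.arange(-.36,-.16,.02):
            s=(abs(Q[:,0]-X-.01)<.01)&(abs(Q[:,1]-Y-.01)<.01); row.append((round(float(Q[s,2].min()),2),round(float(Q[s,2].max()),2)) if s.any() else None)
        print(c,round(X,2),row)
E
python3 -m creep '[{"wx":0,"wy":0,"wz":35,"tx":-25,"ty":-185,"tz":-40,"gripper":0.5},{"wx":0,"wy":0,"wz":35,"tx":-25,"ty":-185,"tz":-40,"gripper":0.5},{"wx":0,"wy":0,"wz":35,"tx":-25,"ty":-185,"tz":-40,"gripper":0.5},{"wx":0,"wy":0,"wz":35,"tx":-25,"ty":-185,"tz":-40,"gripper":0.5},{"wx":0,"wy":0,"wz":35,"tx":-25,"ty":-185,"tz":-40,"gripper":0.5}]' >/dev/null
python3 -m creep '[{"wx":0,"wy":0,"wz":35,"tx":0,"ty":0,"tz":0,"gripper":0.5},{"wx":0,"wy":0,"wz":35,"tx":0,"ty":0,"tz":0,"gripper":0.5},{"wx":0,"wy":0,"wz":35,"tx":0,"ty":0,"tz":0,"gripper":0.5},{"wx":0,"wy":0,"wz":35,"tx":0,"ty":0,"tz":0,"gripper":0.5},{"wx":0,"wy":0,"wz":35,"tx":0,"ty":0,"tz":0,"gripper":0.5}]' >/dev/null
python3 -m creep '[{"wx":0,"wy":0,"wz":22,"tx":0,"ty":0,"tz":0,"gripper":0.5},{"wx":0,"wy":0,"wz":22,"tx":0,"ty":0,"tz":0,"gripper":0.5},{"wx":0,"wy":0,"wz":22,"tx":0,"ty":0,"tz":0,"gripper":0.5},{"wx":0,"wy":0,"wz":22,"tx":0,"ty":0,"tz":0,"gripper":0.5},{"wx":0,"wy":0,"wz":22,"tx":0,"ty":0,"tz":0,"gripper":0.5}]'
```

```text
top 0.62 [(0.04, 0.05), (-0.0, 0.05), (-0.0, 0.03), (-0.0, 0.04), (0.0, 0.04), (-0.0, 0.04), (-0.01, 0.0), (-0.01, 0.01), (-0.0, 0.05), (0.01, 0.05)]
top 0.64 [(-0.0, 0.05), (-0.0, 0.05), (-0.01, 0.0), (-0.0, 0.01), (-0.01, 0.01), (-0.0, 0.01), (-0.01, 0.01), (-0.0, 0.01), (-0.0, 0.02), (0.0, 0.05)]
top 0.66 [(-0.0, 0.01), (-0.01, 0.01), (-0.01, 0.0), (-0.0, 0.0), (-0.01, 0.0), (-0.01, 0.01), (-0.0, 0.01), (-0.01, 0.0), (-0.01, 0.02), (0.0, 0.17)]
top 0.68 [(-0.01, 0.0), (-0.0, 0.01), (-0.01, 0.01), (-0.01, 0.0), (-0.01, 0.01), (-0.01, 0.01), (-0.01, 0.01), (-0.01, 0.0), (-0.0, 0.02), (0.01, 0.18)]
top 0.7 [(-0.01, 0.0), (-0.01, 0.01), (-0.01, 0.01), (-0.0, 0.0), (-0.0, 0.01), (-0.0, 0.01), (-0.01, 0.01), (-0.01, 0.48), (-0.0, 0.49), (0.01, 0.5)]
top 0.72 [(-0.01, 0.02), (-0.01, 0.02), (-0.01, 0.02), (-0.0, 0.02), (-0.01, 0.03), (-0.01, 0.02), (-0.01, 0.47), (-0.01, 0.48), (-0.01, 0.02), (0.16, 0.17)]
top 0.74 [(-0.0, 0.03), (0.01, 0.03), (0.0, 0.03), (0.0, 0.04), (0.01, 0.03), (-0.0, 0.45), (-0.01, 0.46), (-0.01, 0.46), (-0.01, 0.01), (0.17, 0.17)]
top 0.76 [(0.02, 0.04), (0.03, 0.0
[... 1349 characters left out ...]
03), (-0.01, 0.04), (-0.0, 0.03), (-0.0, 0.45), (-0.0, 0.45), (-0.01, 0.45), (-0.0, 0.01), (0.01, 0.17)]
scene 0.76 [(-0.93, 0.06), (0.02, 0.06), (0.02, 0.06), (0.02, 0.06), (0.02, 0.06), (0.02, 0.44), (-0.0, 0.43), (-0.0, 0.0), (-0.0, 0.02), (0.01, 0.02)]
scene 0.78 [(-0.93, 0.04), (0.03, 0.07), (0.03, 0.06), (0.02, 0.06), (0.02, 0.42), (0.02, 0.42), (-0.0, 0.07), (-0.0, 0.06), (-0.0, 0.02), (0.01, 0.01)]
scene 0.8 [(-0.93, 0.04), (0.03, 0.06), (0.03, 0.06), (0.03, 0.05), (0.02, 0.41), (0.02, 0.41), (-0.0, 0.0), (-0.0, 0.0), (-0.01, 0.02), (0.01, 0.27)]
time_s: 59.25
tool_pos: [0.4697, -0.0391, 0.2535]
tool_rot: [-180.0, 0.0, 92.4]
force: [0.0, 0.9, -0.4]
grip_width: 0.0651
grasp_force: 0.0
```

The tall readings there belong to a thin cable at z 0.4–0.5. I'll stay low near yellow and come in over red's empty place.

```bash

python3 -m creep '[{"wx":0,"wy":0,"wz":0.4,"tx":-204,"ty":34,"tz":0,"gripper":0.5},{"wx":0,"wy":0,"wz":0.4,"tx":-204,"ty":34,"tz":0,"gripper":0.5},{"wx":0,"wy":0,"wz":0.4,"tx":-204,"ty":34,"tz":0,"gripper":0.5},{"wx":0,"wy":0,"wz":0.4,"tx":-204,"ty":34,"tz":0,"gripper":0.5},{"wx":0,"wy":0,"wz":0.4,"tx":-204,"ty":34,"tz":0,"gripper":0.5}]' >/dev/null
python3 -m creep '[{"wx":0,"wy":0,"wz":0,"tx":-20,"ty":0,"tz":40,"gripper":0.5},{"wx":0,"wy":0,"wz":0,"tx":-20,"ty":0,"tz":80,"gripper":0.5},{"wx":0,"wy":0,"wz":0,"tx":-20,"ty":0,"tz":110,"gripper":0.5},{"wx":0,"wy":0,"wz":0,"tx":-20,"ty":35,"tz":110,"gripper":0.5},{"wx":0,"wy":0,"wz":0,"tx":-20,"ty":70,"tz":110,"gripper":0.5}]' 
python3 -m creep '[{"wx":0,"wy":0,"wz":0,"tx":-4,"ty":30,"tz":0,"gripper":0.5},{"wx":0,"wy":0,"wz":0,"tx":-4,"ty":34,"tz":0,"gripper":0.5},{"wx":0,"wy":0,"wz":0,"tx":-4,"ty":34,"tz":0,"gripper":0.5},{"wx":0,"wy":0,"wz":0,"tx":-4,"ty":34,"tz":0,"gripper":0.5},{"wx":0,"wy":0,"wz":0,"tx":-4,"ty":34,"tz":0,"gripper":0.5}]' 
python3 - <<'E'
from h import *
st(); heads({"yellow":(.6208,-.272)}); go(.6208,-.2725,.003,92)
cloud("scene")
for k in "knobs","foot": print(k,[(r["point"],round(r["confidence"],2)) for r in nets.place_of(f"yellow_{k}","scene")[:1]])
E
```

```text
time_s: 60.08
tool_pos: [0.5773, -0.2589, 0.1383]
tool_rot: [-179.4, -0.3, 91.8]
force: [1.8, -0.1, 1.2]
grip_width: 0.0655
grasp_force: 0.0
time_s: 60.5
tool_pos: [0.615, -0.2632, 0.1437]
tool_rot: [-180.0, 0.0, 91.8]
force: [-1.0, -0.2, 0.6]
grip_width: 0.0654
grasp_force: 0.0
60.5 [ 0.615  -0.2632  0.1437] [-179.96    0.     91.84] F [-1.  -0.2  0.6] w 0.0654 g 0.0
yellow top [ 0.6229 -0.2424  0.2348] [ 0.581 -0.312] [ 0.66  -0.232] screws 62 27 [ 0.6056 -0.2719  0.0257] [ 0.6348 -0.2737  0.0261]
  mid [ 0.6202 -0.2728  0.0259] yaw -3.6
t [ -9.6   5.5 141. ] w [-0.   -0.01 -0.18]
knobs [([0.6197, -0.2714, 0.0222], 0.9)]
foot [([0.6272, -0.3688, 0.0204], 0.92)]
```

```bash

python3 -m creep '[{"wx":0,"wy":0,"wz":-0.5,"tx":-9.5,"ty":5.5,"tz":30,"gripper":0.5},{"wx":0,"wy":0,"wz":-0.5,"tx":-9.5,"ty":5.5,"tz":60,"gripper":0.5},{"wx":0,"wy":0,"wz":-0.5,"tx":-9.5,"ty":5.5,"tz":80,"gripper":0.5},{"wx":0,"wy":0,"wz":-0.5,"tx":-9.5,"ty":5.5,"tz":80,"gripper":0.5},{"wx":0,"wy":0,"wz":-0.5,"tx":-9.5,"ty":5.5,"tz":80,"gripper":0.5}]' >/dev/null
python3 - <<'E'
from h import *
st(); heads({"yellow":(.6208,-.272)}); go(.6206,-.2728,.003,92.4)
E
```

```text
61.12 [ 0.6212 -0.2715  0.0631] [-1.7989e+02 -5.0000e-02  9.2340e+01] F [ 0.3 -0.5 -0.5] w 0.0652 g 0.0
yellow top [ 0.6198 -0.25    0.156 ] [ 0.582 -0.312] [ 0.661 -0.238] screws 88 41 [ 0.6056 -0.272   0.026 ] [ 0.6351 -0.2738  0.026 ]
  mid [ 0.6204 -0.2729  0.026 ] yaw -3.6
t [-0.6 -1.9 61.8] w [ 0.06  0.02 -0.06]
```

```bash

python3 -m creep '[{"wx":0,"wy":0,"wz":0,"tx":-0.6,"ty":-1,"tz":25,"gripper":0.5},{"wx":0,"wy":0,"wz":0,"tx":-0.6,"ty":-1,"tz":45,"gripper":0.5},{"wx":0,"wy":0,"wz":0,"tx":-0.6,"ty":-1,"tz":57,"gripper":0.5},{"wx":0,"wy":0,"wz":0,"tx":-0.6,"ty":-1,"tz":60,"gripper":0.5},{"wx":0,"wy":0,"wz":0,"tx":-0.6,"ty":-1,"tz":60,"gripper":0.5}]' |grep pos
python3 -m creep '[{"wx":0,"wy":0,"wz":0,"tx":0,"ty":0,"tz":0,"gripper":-1},{"wx":0,"wy":0,"wz":0,"tx":0,"ty":0,"tz":0,"gripper":-1},{"wx":0,"wy":0,"wz":0,"tx":0,"ty":0,"tz":0,"gripper":-1},{"wx":0,"wy":0,"wz":0,"tx":0,"ty":0,"tz":0,"gripper":-1},{"wx":0,"wy":0,"wz":0,"tx":0,"ty":0,"tz":0,"gripper":-1}]' 45
python3 -m creep '[{"wx":0,"wy":0,"wz":0,"tx":0,"ty":0,"tz":0,"gripper":-1},{"wx":0,"wy":0,"wz":0,"tx":0,"ty":0,"tz":0,"gripper":-1},{"wx":0,"wy":0,"wz":0,"tx":0,"ty":0,"tz":0,"gripper":-1}]' 45
python3 -m creep '[{"wx":0,"wy":0,"wz":0,"tx":0,"ty":0,"tz":-10,"gripper":-1},{"wx":0,"wy":0,"wz":0,"tx":0,"ty":0,"tz":-30,"gripper":-1},{"wx":0,"wy":0,"wz":0,"tx":0,"ty":0,"tz":-60,"gripper":-1},{"wx":0,"wy":0,"wz":0,"tx":0,"ty":0,"tz":-90,"gripper":-1},{"wx":0,"wy":0,"wz":0,"tx":0,"ty":0,"tz":-110,"gripper":-1}]' 45 | grep -E "pos|forc|wid"
```

```text
tool_pos: [0.6214, -0.2725, 0.0041]
time_s: 62.0
tool_pos: [0.6215, -0.2726, 0.0043]
tool_rot: [179.9, 0.0, 92.3]
force: [0.2, 0.1, -0.1]
grip_width: 0.0398
grasp_force: 0.2
time_s: 62.25
tool_pos: [0.6213, -0.2724, 0.0037]
tool_rot: [180.0, -0.0, 92.4]
force: [0.2, -0.8, 0.9]
grip_width: 0.0367
grasp_force: 45.0
tool_pos: [0.6215, -0.273, 0.1167]
force: [1.8, -1.0, -1.5]
grip_width: 0.0367
grasp_force: 45.0
```

```bash

python3 -m creep '[{"wx":0,"wy":0,"wz":0,"tx":5,"ty":-20,"tz":0,"gripper":-1},{"wx":0,"wy":0,"wz":0,"tx":10,"ty":-45,"tz":-15,"gripper":-1},{"wx":0,"wy":0,"wz":0,"tx":15,"ty":-70,"tz":-40,"gripper":-1},{"wx":0,"wy":0,"wz":0,"tx":15,"ty":-95,"tz":-65,"gripper":-1},{"wx":0,"wy":0,"wz":0,"tx":15,"ty":-110,"tz":-85,"gripper":-1}]' 45 | grep -E "pos|forc|wid"
python3 -m creep '[{"wx":0,"wy":0,"wz":0,"tx":0,"ty":0,"tz":0,"gripper":-1},{"wx":0,"wy":0,"wz":0,"tx":0,"ty":0,"tz":0,"gripper":-1}]' 45 >/dev/null
for i in 1 2 3; do python3 -m creep '[{"wx":0,"wy":0,"wz":0,"tx":0,"ty":0,"tz":0,"gripper":-1},{"wx":0,"wy":0,"wz":0,"tx":0,"ty":0,"tz":0,"gripper":-1},{"wx":0,"wy":0,"wz":0,"tx":0,"ty":0,"tz":0,"gripper":-1},{"wx":0,"wy":0,"wz":0,"tx":0,"ty":0,"tz":0,"gripper":-1},{"wx":0,"wy":0,"wz":0,"tx":0,"ty":0,"tz":0,"gripper":-1}]' 10 | grep -E "grasp"; done
for i in 1 2; do python3 -m creep '[{"wx":0,"wy":0,"wz":0,"tx":8,"ty":0,"tz":0,"gripper":-1},{"wx":0,"wy":0,"wz":0,"tx":0,"ty":0,"tz":0,"gripper":-1},{"wx":0,"wy":0,"wz":0,"tx":8,"ty":0,"tz":0,"gripper":-1},{"wx":0,"wy":0,"wz":0,"tx":0,"ty":0,"tz":0,"gripper":-1},{"wx":0,"wy":0,"wz":0,"tx":4,"ty":0,"tz":0,"gripper":-1}]' 8 | grep -E "grasp"; done
python3 -m creep '[{"wx":0,"wy":0,"wz":0,"tx":0,"ty":0,"tz":0,"gripper":-1},{"wx":0,"wy":0,"wz":0,"tx":0,"ty":0,"tz":0,"gripper":-1},{"wx":0,"wy":0,"wz":0,"tx":0,"ty":0,"tz":0,"gripper":-1},{"wx":0,"wy":0,"wz":0,"tx":0,"ty":0,"tz":0,"gripper":-1},{"wx":0,"wy":0,"wz":0,"tx":0,"ty":0,"tz":0,"gripper":-1}]' 8 | grep -E "grasp"
python3 -m creep '[{"wx":0,"wy":0,"wz":0,"tx":0,"ty":0,"tz":0,"gripper":-1},{"wx":0,"wy":0,"wz":0,"tx":0,"ty":0,"tz":0,"gripper":-1},{"wx":0,"wy":0,"wz":0,"tx":0,"ty":0,"tz":0,"gripper":-1}]' 45
python3 - <<'E'
from h import *
st(); hang()
E
```

```text
tool_pos: [0.5075, -0.2625, 0.2001]
force: [0.3, -2.1, -1.1]
grip_width: 0.0363
grasp_force: 45.0
grasp_force: 10.0
grasp_force: 10.0
grasp_force: 10.0
grasp_force: 8.0
grasp_force: 8.0
grasp_force: 8.0
time_s: 66.0
tool_pos: [0.5103, -0.254, 0.1986]
tool_rot: [180.0, -0.0, 92.3]
force: [0.4, -0.5, -2.7]
grip_width: 0.0366
grasp_force: 45.0
66.0 [ 0.5103 -0.254   0.1986] [ 1.800e+02 -1.000e-02  9.235e+01] F [ 0.4 -0.5 -2.7] w 0.0366 g 45.0
-0.045 -0.03 19 mean [-0.0052 -0.0039 -0.0388] min [-0.011 -0.007 -0.045] max [ 0.001  0.006 -0.03 ]
-0.06 -0.045 24 mean [-0.0055 -0.0033 -0.0528] min [-0.01  -0.008 -0.059] max [ 0.003  0.005 -0.046]
-0.075 -0.06 238 mean [-0.0061 -0.0032 -0.069 ] min [-0.033 -0.024 -0.075] max [ 0.031  0.025 -0.062]
-0.1 -0.08 155 mean [-0.0374 -0.0059 -0.0896] min [-0.073 -0.023 -0.099] max [ 0.011  0.105 -0.08 ]
-0.12 -0.1 23 mean [-0.0186  0.0856 -0.1098] min [-0.068 -0.019 -0.12 ] max [ 0.008  0.11  -0.101]
```

```bash

python3 -m creep '[{"wx":0,"wy":0,"wz":-1.9,"tx":0,"ty":-10,"tz":-25,"gripper":-1},{"wx":0,"wy":0,"wz":-1.9,"tx":10,"ty":-25,"tz":-50,"gripper":-1},{"wx":0,"wy":0,"wz":-1.9,"tx":25,"ty":-40,"tz":-75,"gripper":-1},{"wx":0,"wy":0,"wz":-1.9,"tx":45,"ty":-55,"tz":-77,"gripper":-1},{"wx":0,"wy":0,"wz":-1.9,"tx":75,"ty":-55,"tz":-77,"gripper":-1}]' >/dev/null
python3 -m creep '[{"wx":0,"wy":0,"wz":0,"tx":35,"ty":5,"tz":0,"gripper":-1},{"wx":0,"wy":0,"wz":0,"tx":70,"ty":5,"tz":0,"gripper":-1},{"wx":0,"wy":0,"wz":0,"tx":105,"ty":10,"tz":0,"gripper":-1},{"wx":0,"wy":0,"wz":0,"tx":140,"ty":10,"tz":0,"gripper":-1},{"wx":0,"wy":0,"wz":0,"tx":175,"ty":15,"tz":0,"gripper":-1}]' >/dev/null
python3 -m creep '[{"wx":0,"wy":0,"wz":0,"tx":30,"ty":5,"tz":0,"gripper":-1},{"wx":0,"wy":0,"wz":0,"tx":60,"ty":10,"tz":0,"gripper":-1},{"wx":0,"wy":0,"wz":0,"tx":85,"ty":15,"tz":0,"gripper":-1},{"wx":0,"wy":0,"wz":0,"tx":100,"ty":20,"tz":0,"gripper":-1},{"wx":0,"wy":0,"wz":0,"tx":100,"ty":25,"tz":0,"gripper":-1}]'
python3 -m creep '[{"wx":0,"wy":0,"wz":0,"tx":0,"ty":0,"tz":0,"gripper":-1},{"wx":0,"wy":0,"wz":0,"tx":0,"ty":0,"tz":0,"gripper":-1},{"wx":0,"wy":0,"wz":0,"tx":0,"ty":0,"tz":0,"gripper":-1}]' >/dev/null
python3 - <<'E'
from h import *
st(); hang(); view((.281,.193)); god(.53,.105,.11,94.26)
E
```

```text
time_s: 67.3
tool_pos: [0.4714, 0.0999, 0.2755]
tool_rot: [-180.0, -0.1, 94.6]
force: [0.5, 1.0, -1.5]
grip_width: 0.0365
grasp_force: 45.0
67.55 [0.4719 0.094  0.2756] [-1.7999e+02  2.0000e-02  9.4070e+01] F [ 0.4 -0.3 -2.2] w 0.0364 g 45.0
-0.045 -0.03 23 mean [-0.004  -0.0032 -0.0371] min [-0.01  -0.011 -0.044] max [ 0.008  0.006 -0.031]
-0.06 -0.045 29 mean [-0.0038 -0.0027 -0.0527] min [-0.01 -0.01 -0.06] max [ 0.006  0.007 -0.045]
-0.075 -0.06 183 mean [-0.0051 -0.0041 -0.0688] min [-0.033 -0.027 -0.074] max [ 0.032  0.025 -0.06 ]
-0.1 -0.08 154 mean [-0.0329 -0.0096 -0.0897] min [-0.071 -0.025 -0.1  ] max [ 0.012  0.01  -0.08 ]
-0.12 -0.1 2 mean [-0.0385 -0.0116 -0.1006] min [-0.067 -0.014 -0.101] max [-0.01  -0.009 -0.1  ]
0.281 flange d [0.531  0.5895] e [0.2568 0.3056] 115
0.193 flange d [0.5307 0.5895] e [0.1702 0.2072] 93
t [ 46.   52.3 165.7] w [ 0.    0.   -0.16]
```

```bash

python3 -m creep '[{"wx":0,"wy":0,"wz":0,"tx":20,"ty":20,"tz":0,"gripper":-1},{"wx":0,"wy":0,"wz":0,"tx":38,"ty":40,"tz":0,"gripper":-1},{"wx":0,"wy":0,"wz":0,"tx":46,"ty":52,"tz":0,"gripper":-1},{"wx":0,"wy":0,"wz":0,"tx":46,"ty":52,"tz":0,"gripper":-1},{"wx":0,"wy":0,"wz":0,"tx":46,"ty":52,"tz":20,"gripper":-1}]' >/dev/null
python3 -m creep '[{"wx":0,"wy":0,"wz":0,"tx":0,"ty":0,"tz":30,"gripper":-1},{"wx":0,"wy":0,"wz":0,"tx":0,"ty":0,"tz":60,"gripper":-1},{"wx":0,"wy":0,"wz":0,"tx":0,"ty":0,"tz":90,"gripper":-1},{"wx":0,"wy":0,"wz":0,"tx":0,"ty":0,"tz":115,"gripper":-1},{"wx":0,"wy":0,"wz":0,"tx":0,"ty":0,"tz":135,"gripper":-1}]' >/dev/null
python3 -m creep '[{"wx":0,"wy":0,"wz":0,"tx":0,"ty":0,"tz":8,"gripper":-1},{"wx":0,"wy":0,"wz":0,"tx":0,"ty":0,"tz":16,"gripper":-1},{"wx":0,"wy":0,"wz":0,"tx":0,"ty":0,"tz":20,"gripper":-1},{"wx":0,"wy":0,"wz":0,"tx":0,"ty":0,"tz":20,"gripper":-1},{"wx":0,"wy":0,"wz":0,"tx":0,"ty":0,"tz":20,"gripper":-1}]'
python3 - <<'E'
from h import *
st(); god(.53,.105,.092,94.26)
E
```

```text
time_s: 68.9
tool_pos: [0.521, 0.1457, 0.1017]
tool_rot: [179.9, -0.0, 94.2]
force: [0.1, -0.7, -2.5]
grip_width: 0.0366
grasp_force: 45.0
68.9 [0.521  0.1457 0.1017] [ 1.799e+02 -3.000e-02  9.423e+01] F [ 0.1 -0.7 -2.5] w 0.0366 g 45.0
t [-1.6 -0.4  9.7] w [ 0.1  -0.03 -0.03]
```

```bash

python3 -m creep '[{"wx":0,"wy":0,"wz":0,"tx":-1.5,"ty":0,"tz":5,"gripper":-1},{"wx":0,"wy":0,"wz":0,"tx":-1.5,"ty":0,"tz":8,"gripper":-1},{"wx":0,"wy":0,"wz":0,"tx":-1.5,"ty":0,"tz":8,"gripper":-1},{"wx":0,"wy":0,"wz":0,"tx":-1.5,"ty":0,"tz":8,"gripper":-1}]' | grep -E "pos|^force"
for i in 1 2 3 4 5; do python3 -m creep '[{"wx":0,"wy":0,"wz":0,"tx":0,"ty":0,"tz":1,"gripper":-1},{"wx":0,"wy":0,"wz":0,"tx":0,"ty":0,"tz":1,"gripper":-1},{"wx":0,"wy":0,"wz":0,"tx":0,"ty":0,"tz":1,"gripper":-1}]'| grep -E "pos|^force"; done
```

```text
tool_pos: [0.5202, 0.1441, 0.0926]
force: [-0.1, -0.1, -2.3]
tool_pos: [0.5204, 0.1442, 0.0917]
force: [0.2, -0.1, -1.8]
tool_pos: [0.5206, 0.1442, 0.0908]
force: [0.0, 0.4, -0.7]
tool_pos: [0.5207, 0.1444, 0.0906]
force: [-1.8, 0.3, 5.8]
tool_pos: [0.5209, 0.1444, 0.0906]
force: [-3.8, -1.5, 10.9]
tool_pos: [0.5211, 0.1445, 0.0906]
force: [-4.9, -1.8, 17.1]
```

```bash

python3 -m creep '[{"wx":0,"wy":0,"wz":0,"tx":0,"ty":0,"tz":-3.5,"gripper":-1},{"wx":0,"wy":0,"wz":0,"tx":0,"ty":0,"tz":-3.5,"gripper":0.3},{"wx":0,"wy":0,"wz":0,"tx":0,"ty":0,"tz":-3.5,"gripper":0.3},{"wx":0,"wy":0,"wz":0,"tx":0,"ty":0,"tz":-3.5,"gripper":0.3},{"wx":0,"wy":0,"wz":0,"tx":0,"ty":0,"tz":-3.5,"gripper":0.3}]' |grep -E "pos|width"
python3 -m creep '[{"wx":0,"wy":0,"wz":0,"tx":0,"ty":0,"tz":-25,"gripper":0.3},{"wx":0,"wy":0,"wz":0,"tx":0,"ty":0,"tz":-60,"gripper":0.3},{"wx":0,"wy":0,"wz":0,"tx":0,"ty":0,"tz":-90,"gripper":0.3},{"wx":0,"wy":0,"wz":0,"tx":0,"ty":-40,"tz":-90,"gripper":0.3},{"wx":0,"wy":0,"wz":0,"tx":0,"ty":-70,"tz":-90,"gripper":0.3}]' >/dev/null
python3 -m creep '[{"wx":0,"wy":0,"wz":-35,"tx":0,"ty":-30,"tz":0,"gripper":-1},{"wx":0,"wy":0,"wz":-35,"tx":0,"ty":-30,"tz":0,"gripper":-1},{"wx":0,"wy":0,"wz":-35,"tx":0,"ty":-30,"tz":0,"gripper":-1},{"wx":0,"wy":0,"wz":-35,"tx":0,"ty":-30,"tz":0,"gripper":-1},{"wx":0,"wy":0,"wz":-35,"tx":0,"ty":-30,"tz":0,"gripper":-1}]' >/dev/null
python3 -m creep '[{"wx":0,"wy":0,"wz":-35,"tx":0,"ty":0,"tz":0,"gripper":-1},{"wx":0,"wy":0,"wz":-35,"tx":0,"ty":0,"tz":0,"gripper":-1},{"wx":0,"wy":0,"wz":-35,"tx":0,"ty":0,"tz":0,"gripper":-1},{"wx":0,"wy":0,"wz":-35,"tx":0,"ty":0,"tz":0,"gripper":-1},{"wx":0,"wy":0,"wz":-35,"tx":0,"ty":0,"tz":0,"gripper":-1}]' >/dev/null
python3 -m creep '[{"wx":0,"wy":0,"wz":-20,"tx":0,"ty":0,"tz":0,"gripper":-1},{"wx":0,"wy":0,"wz":-20,"tx":0,"ty":0,"tz":0,"gripper":-1},{"wx":0,"wy":0,"wz":-20,"tx":0,"ty":0,"tz":0,"gripper":-1},{"wx":0,"wy":0,"wz":-20,"tx":0,"ty":0,"tz":0,"gripper":-1},{"wx":0,"wy":0,"wz":-20,"tx":0,"ty":0,"tz":0,"gripper":-1}]'
python3 - <<'E'
from h import *
st(); cloud("wrist"); post("yellow","wrist"); view((.281,.193,.105)); post("yellow","scene")
god(.430,.105,.0135)
E
```

```text
tool_pos: [0.5201, 0.144, 0.0907]
grip_width: 0.0534
time_s: 72.57
tool_pos: [0.4205, 0.1367, 0.181]
tool_rot: [180.0, -0.0, -175.9]
force: [0.5, -0.2, 0.3]
grip_width: 0.0005
grasp_force: 0.0
72.57 [0.4205 0.1367 0.181 ] [ 1.8000e+02 -1.0000e-02 -1.7591e+02] F [ 0.5 -0.2  0.3] w 0.0005 g 0.0
wrist yellow foot d,e,z 0.5607 0.2841 0.0061 0.56
wrist yellow tail d,e,z 0.462 0.1032 0.0169 0.7
0.281 flange d [0.5315 0.588 ] e [0.2601 0.3065] 57
0.193 flange d [0.5293 0.5882] e [0.1712 0.217 ] 97
0.105 flange d [0.4982 0.558 ] e [0.0824 0.1273] 129
scene yellow foot d,e,z 0.531 0.1059 0.0095 0.56
scene yellow tail d,e,z 0.4595 0.1051 0.017 0.84
scene yellow knobs d,e,z 0.5283 0.1056 0.1087 0.97
t [-4.000e-01 -1.000e-01  1.676e+02] w [ 0.    0.01 -0.04]
```

```bash

python3 -m creep '[{"wx":0,"wy":0,"wz":0,"tx":0,"ty":0,"tz":35,"gripper":-1},{"wx":0,"wy":0,"wz":0,"tx":0,"ty":0,"tz":70,"gripper":-1},{"wx":0,"wy":0,"wz":0,"tx":0,"ty":0,"tz":105,"gripper":-1},{"wx":0,"wy":0,"wz":0,"tx":0,"ty":0,"tz":138,"gripper":-1},{"wx":0,"wy":0,"wz":0,"tx":0,"ty":0,"tz":158,"gripper":-1}]' >/dev/null
python3 -m creep '[{"wx":0,"wy":0,"wz":0,"tx":0,"ty":0,"tz":5,"gripper":-1},{"wx":0,"wy":0,"wz":0,"tx":0,"ty":0,"tz":9,"gripper":-1},{"wx":0,"wy":0,"wz":0,"tx":0,"ty":0,"tz":9,"gripper":-1},{"wx":0,"wy":0,"wz":0,"tx":0,"ty":0,"tz":9,"gripper":-1}]'
python3 - <<'E'
from h import *
o=get_obs()["tool_pos"]; print("d,e",o@U,o@E_)
E
```

```text
time_s: 73.72
tool_pos: [0.4218, 0.1372, 0.0154]
tool_rot: [179.9, 0.1, -175.8]
force: [0.5, -0.5, -0.2]
grip_width: 0.0006
grasp_force: 0.0
d,e 0.43085097298457997 0.10550188381056708
```

```bash

python3 -m creep '[{"wx":0,"wy":0,"wz":0,"tx":-6,"ty":-1,"tz":1,"gripper":-1},{"wx":0,"wy":0,"wz":0,"tx":-14,"ty":-1,"tz":1,"gripper":-1},{"wx":0,"wy":0,"wz":0,"tx":-20,"ty":-1,"tz":1,"gripper":-1},{"wx":0,"wy":0,"wz":0,"tx":-25,"ty":-1,"tz":1,"gripper":-1},{"wx":0,"wy":0,"wz":0,"tx":-30,"ty":-1,"tz":1,"gripper":-1}]' | grep -E "pos|^force"
python3 -m creep '[{"wx":0,"wy":0,"wz":0,"tx":-3,"ty":0,"tz":0,"gripper":-1},{"wx":0,"wy":0,"wz":0,"tx":-6,"ty":0,"tz":0,"gripper":-1},{"wx":0,"wy":0,"wz":0,"tx":-9,"ty":0,"tz":0,"gripper":-1},{"wx":0,"wy":0,"wz":0,"tx":-12,"ty":0,"tz":0,"gripper":-1},{"wx":0,"wy":0,"wz":0,"tx":-15,"ty":0,"tz":0,"gripper":-1}]' | grep -E "pos|^force"
for i in 1 2 3 4 5 6 7; do python3 -m creep '[{"wx":0,"wy":0,"wz":0,"tx":-1,"ty":0,"tz":0,"gripper":-1},{"wx":0,"wy":0,"wz":0,"tx":-1.5,"ty":0,"tz":0,"gripper":-1},{"wx":0,"wy":0,"wz":0,"tx":-1.5,"ty":0,"tz":0,"gripper":-1}]'| grep -E "pos|^force"; done
python3 - <<'E'
from h import *
o=get_obs()["tool_pos"]; print("d,e",o@U,o@E_)
E
```

```text
tool_pos: [0.4508, 0.138, 0.0133]
force: [-2.1, -1.1, 1.6]
tool_pos: [0.4658, 0.139, 0.013]
force: [-0.5, 0.4, -0.4]
tool_pos: [0.4674, 0.1391, 0.0131]
force: [-1.1, 0.4, -1.0]
tool_pos: [0.4676, 0.1392, 0.013]
force: [-5.2, -1.1, 2.2]
tool_pos: [0.4696, 0.1396, 0.013]
force: [-4.9, 0.5, 1.6]
tool_pos: [0.4719, 0.1395, 0.0131]
force: [-2.9, 1.1, 0.4]
tool_pos: [0.4726, 0.1396, 0.013]
force: [-4.5, -0.3, 2.7]
tool_pos: [0.4727, 0.1396, 0.0129]
force: [-9.5, 0.1, 6.4]
tool_pos: [0.4728, 0.1396, 0.0128]
force: [-12.3, -0.6, 10.6]
d,e 0.48183165302096154 0.1040387391439344
```

Firm stop at d=0.482. I'll press once more, back away and inspect everything.

```bash

for i in 1 2; do python3 -m creep '[{"wx":0,"wy":0,"wz":0,"tx":-1.5,"ty":0,"tz":0,"gripper":-1},{"wx":0,"wy":0,"wz":0,"tx":-1.5,"ty":0,"tz":0,"gripper":-1},{"wx":0,"wy":0,"wz":0,"tx":-1.5,"ty":0,"tz":0,"gripper":-1}]'| grep -E "pos|^force"; done
python3 -m creep '[{"wx":0,"wy":0,"wz":0,"tx":8,"ty":0,"tz":0,"gripper":-1},{"wx":0,"wy":0,"wz":0,"tx":40,"ty":0,"tz":0,"gripper":-1},{"wx":0,"wy":0,"wz":0,"tx":45,"ty":0,"tz":-40,"gripper":-1},{"wx":0,"wy":0,"wz":0,"tx":45,"ty":0,"tz":-80,"gripper":-1},{"wx":0,"wy":0,"wz":0,"tx":45,"ty":0,"tz":-120,"gripper":-1}]' >/dev/null
python3 -m creep '[{"wx":0,"wy":0,"wz":0,"tx":0,"ty":-35,"tz":-40,"gripper":-1},{"wx":0,"wy":0,"wz":0,"tx":-10,"ty":-70,"tz":-80,"gripper":-1},{"wx":0,"wy":0,"wz":0,"tx":-20,"ty":-105,"tz":-100,"gripper":-1},{"wx":0,"wy":0,"wz":0,"tx":-30,"ty":-140,"tz":-100,"gripper":-1},{"wx":0,"wy":0,"wz":0,"tx":-30,"ty":-175,"tz":-100,"gripper":-1}]' 
python3 -m creep '[{"wx":0,"wy":0,"wz":0,"tx":-10,"ty":-40,"tz":0,"gripper":-1},{"wx":0,"wy":0,"wz":0,"tx":-20,"ty":-80,"tz":0,"gripper":-1},{"wx":0,"wy":0,"wz":0,"tx":-20,"ty":-120,"tz":0,"gripper":-1},{"wx":0,"wy":0,"wz":0,"tx":-20,"ty":-120,"tz":0,"gripper":-1},{"wx":0,"wy":0,"wz":0,"tx":-20,"ty":-120,"tz":0,"gripper":-1}]' 
python3 - <<'E'
from h import *
st(); view((.281,.193,.105),"pics/d5.png"); screen("scene"); screen("top")
for c in "green","red","yellow": post(c,"scene")
for n in ["tape_roll","blower_bulb","swab_box","window_cap","kf_ring"]: print(n,[(r["point"],round(r["confidence"],2)) for r in nets.place_of(n,"scene")[:1]])
E
```

```text
tool_pos: [0.4729, 0.1396, 0.0127]
force: [-15.5, -0.9, 12.0]
tool_pos: [0.473, 0.1396, 0.0125]
force: [-18.2, -1.6, 16.1]
time_s: 77.63
tool_pos: [0.4801, -0.0297, 0.2365]
tool_rot: [-180.0, 0.6, -175.7]
force: [1.1, -0.4, -0.1]
grip_width: 0.0004
grasp_force: 0.0
time_s: 78.05
tool_pos: [0.5054, -0.1505, 0.2332]
tool_rot: [-179.9, 0.2, -176.1]
force: [0.3, 0.1, -0.7]
grip_width: 0.0006
grasp_force: 0.0
78.05 [ 0.5054 -0.1505  0.2332] [-1.7986e+02  1.7000e-01 -1.7615e+02] F [ 0.3  0.1 -0.7] w 0.0006 g 0.0
0.281 flange d [0.5299 0.5902] e [0.2535 0.3049] 113
0.193 flange d [0.5305 0.5898] e [0.1699 0.2164] 118
0.105 flange d [0.5306 0.5902] e [0.084  0.1285] 126
scene 380 angle 104.7 at d,z 0.6421 0.1215
scene 478 angle 104.9 at d,z 0.6423 0.1218
scene 1075 angle 104.7 at d,z 0.6422 0.1217
top 378 angle 104.8 at d,z 0.6417 0.1224
top 548 angle 105.0 at d,z 0.6421 0.1231
top 1153 angle 104.9 at d,z 0.6418 0.1224
scene green foot d,e,z 0.5642 0.284 0.0094 0.69
scene green tail d,e,z 0.4905 0.279 0.0171 0.88
scene green knobs d,e,z 0.5605 0.2012 0.0078 0.66
scene red foot d,e,z 0.5615 0.1944 0.016 0.82
scene red tail d,e,z 0.4936 0.1922 0.0192 0.78
scene red knobs d,e,z 0.5635 0.1925 0.1089 0.92
scene yellow foot d,e,z 0.5618 0.1068 0.01 0.65
scene yellow tail d,e,z 0.4924 0.1065 0.0173 0.87
scene yellow knobs d,e,z 0.5622 0.1052 0.1097 0.55
tape_roll [([0.6333, -0.4741, 0.0012], 0.55)]
blower_bulb [([0.5052, -0.4816, -0.001], 0.84)]
swab_box [([0.4222, -0.4881, 0.0018], 0.89)]
window_cap [([0.3925, 0.0263, -0.0014], 0.72)]
kf_ring [([0.5052, 0.0127, 0.002], 0.46)]
```

View pics/d5.png

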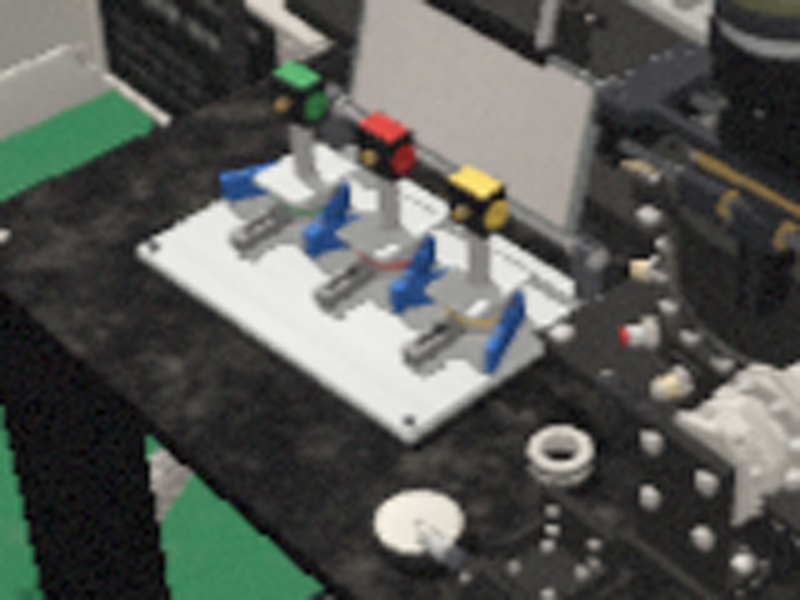

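The scene view shows all three posts upright at (300,100), (385,145) and (480,195), with their tails towards the robot. All flanges sit at the same depth, d≈0.560. The screen is at 105° and the bystanders are where they started. Handing in.

```bash

python3 -m creep '[{"wx":0,"wy":0,"wz":0,"tx":0,"ty":0,"tz":0,"gripper":-1},{"wx":0,"wy":0,"wz":0,"tx":0,"ty":0,"tz":0,"gripper":-1},{"wx":0,"wy":0,"wz":0,"tx":0,"ty":0,"tz":0,"gripper":-1}]' >/dev/null
python3 - <<'E'
from h import *
view((.281,.193,.105)); print(env.sign_off())
E
```

```text
0.281 flange d [0.5312 0.5892] e [0.2567 0.3052] 113
0.193 flange d [0.5305 0.5895] e [0.1698 0.2166] 117
0.105 flange d [0.5304 0.5912] e [0.0839 0.129 ] 120
the job is handed in; nothing more can be done
None
```

The job is handed in: the screen stands at about 105° and the green, red and yellow posts are each pushed home in nests 1, 2 and 3, tails towards the robot (green was found knocked about 15 mm back out of its nest partway through and was pushed home again).

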